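Slide the pepper mill and the sauce bottle into the condiment stall

ROBOT

A 6-joint arm with a two-finger parallel gripper is mounted at the origin on a cart in front of the work surface, level with it; the furniture and walls round the work are solid. World frame = base frame: x ahead of the robot, y to its left, z up, the work surface at z = 0. Lengths are in mm, angles in rad, forces in N, time in s.
With the tool pointing down it reaches from about 275 to 1000 mm from the base axis. Payload 8.4 kg.
Tool frame: the origin (TCP) lies on the centre line of the jaws, within the pads' length; the fingertips stand r.tip_reach ahead of it and the grasp point (between the pads) lies 11 mm behind it (r.tip_reach is the distance from the TCP to the fingertips, in mm); z points along the fingers, y is the line along which they close (so a half turn about z gives the same grasp; the last joint's range is limited). The gripper opens to 85 mm and grips with 20 to 120 N. Pads are 22 mm wide; open, the fingers measure 114 mm over their backs; the gripper's body (76 mm by 85 mm) begins 54 mm behind the grasp point. The pads swing forward as they close: fully open they stand 13 mm farther back than shut.
Start: joints at [1.156, 0.353, 1.633, -0, 1.155, -0.002], TCP at [250.734, 572.504, 199.381] pointing down, gripper open.
Joint ranges: [-2.63, 2.63], [-0.92, 2.1], [0.06, 2.66], [-1.3, 4.44], [0, 2.69], [-3.02, 3.02]. Speed limits (rad/s): [2.22, 2.22, 2.79, 3.14, 3.14, 3.14].

INTERFACE

Orientations are given as [roll, pitch, yaw] about the fixed x, y, z axes, in that order (R = Rz(yaw) Ry(pitch) Rx(roll)).
In Python, from rig import r gives the robot as it stands.
- The arm moves only by the tool carry_out, never from a script. Its argument "targets" is a list of rows, each an object with "dp": the shift along the tool's x, y, z in mm, a list of three; "yaw": the turn about the tool's z in degrees. A call has 1 to 12 rows; each row is the pose to reach, as a shift and turn from the pose commanded when the call began, along the tool's axes at that moment; what a row does not reach only later rows make up. A row lasts 1/8 s, in which the tool goes at most 62.5 mm and 10.7 degrees, less where a joint would pass 70% of its speed; a pose out of reach is approached as far as the arm can. A call with a gripper value outside its range is refused whole. "fingers" is the opening, from -1 (shut) to 1 (fully open), so that 0 is half open, set as the call begins (left out, the last holds). The fingers move at their own pace and stop on an object; "grip_force" is the grip in N (left out, the last holds). Time passes only in rows, so rows that repeat a pose let the fingers close. It gives the time, the measured TCP pose, the force, the opening and the grip force at its end, in the units of the state.
- r.sense(): the state, without advancing time (a new reading comes with each control period).
- r.grab_frame(name): name is "side" or "top"; returns the picture (480x640x3 uint8, red, green, blue); there is no depth.
- r.get_calibration(name): a dict with "fx", "fy", "cx", "cy" (pixels), "rvec" (rotation vector, rad) and "tvec" (3), from world to camera coordinates, as OpenCV has them. Camera axes: x right, y down, z forward; pixel columns grow to the right and rows downward; lengths in mm; the calibration is good to about 2 mm. A picture is of the moment at which its call begins. get_calibration takes no time and is no camera call.
- r.sign_off(): hands the job in; it is judged then, once.
The state is a dict: "clock": time; "qpos": joint angles; "qvel": joint speeds; "joint_efforts": joint torques, N m; "eef_pos": TCP position; "tcp_rot": TCP orientation; "contact_force": force on the tool from outside, world axes, zero at the start; "wrist_torque": the same for the moment, N m; "opening": opening from 0.0 (shut) to 1.0 (fully open); "grasp_force": force on a finger pad.
Only numpy, scipy, OpenCV 4.12 (cv2) and the standard library are available. Lean on these libraries where they do the work, as an engineer would, in place of code of your own. Each camera call takes 0.05 s, during which the arm holds its last target. There are 200 camera calls.

TASK

Tidy the condiments: push the wooden pepper mill and the tall sauce bottle across the worktop into the two bays of the low wooden condiment stall, one in each bay (either way round), each all the way in so that it does not stick out past the open ends of the rails, and still standing upright. They are tall and narrow, so push each one gently and low down near its foot so that it slides without tipping; do not grip or lift them, and leave the salt shaker, spice jar, mug and cutlery where they are.

Things in the scene. Friction and masses are not known exactly. Their poses are not given: they have to be found in the camera images.
- stall: Stall of wooden rails (12 mm thick, 34 mm high, no floor) fixed to the worktop: a 220 mm back rail and three side rails form two bays side by side, each 92 mm wide and 80 mm deep inside, open to the left. Origin at worktop level, midway between the bays, half way along their depth; x into the bays (to the right), y away from the robot. Open rail ends at x = -40 mm, back rail's face at +40 mm.
- far_bay (a point): Centre of the bay farther from the robot, at worktop level, 52 mm along +y of the stall's origin; axes as the stall's.
- near_bay (a point): Centre of the bay nearer the robot, at worktop level, 52 mm along -y of the stall's origin; axes as the stall's.
- pepper_mill: Wooden pepper mill with a ball head and metal knob, upright left of the stall, before its open side: up to 58 mm diameter, 170 mm tall, about 0.18 kg, loose. Origin at the centre of its underside, z up. It slides if pushed within about 20 mm of the worktop and may tip if pushed higher; a gripper straight above the fingers would strike its upper part, so lean the tool back from it.
- sauce_bottle: Round glass sauce bottle with a long neck and screw cap, upright before the stall's open side, next to the mill: up to 63 mm diameter, 234 mm tall, about 0.36 kg, loose; pushes like the mill. Origin at the centre of its underside, z up. Mill and bottle may stand either way round, one nearer the robot, 10 to 16 cm apart, 13 to 18 cm before the bays' centres.
- salt_shaker: Small glass salt shaker with a domed grey top, 44 mm diameter, 90 mm tall, past the stall's far end; to be left alone. Origin at the centre of its underside.
- spice_jar: Small round spice jar with a screw cap, 42 mm diameter, 104 mm tall, behind (right of) the stall's back rail; to be left alone. Origin at the centre of its underside.
- mug: Mug with a handle, 78 x 109 x 101 mm, to the right of the work; to be left alone. Origin at the centre of its underside.
- fork: Metal fork lying flat, 193 x 26 x 15 mm, near the front edge on the right; to be left alone. Origin at the centre of its underside.
- teaspoon: Metal teaspoon lying flat, 134 x 29 x 12 mm, in front on the left; to be left alone. Origin at the centre of its underside.
Not all that is in view belongs to the job. What is shaped like the sauce_bottle but blue is not meant.

How it is judged:
By the outcome, as a careful person would: the job done as asked, in the order asked, and still so for the second after the job is handed in, with the robot touching nothing.
It also fails if it takes over 72 s, if anything falls off the work surface, if the arm or the gripper's body presses on something with over 40 N, if the wrist force passes 120 N, or if a joint passes its speed limit or range.

## Working session

There is one attempt and no reset: what is moved stays moved. The work goes in short steps, Python scripts to look and compute and a tool call to move; the robot and the scene stay as the last step left them, time stands still between calls to the robot, and variables do not carry over. Pictures are saved under pics/ and viewed, at most 10 in all, crops included, and the job is handed in when it is done.

Besides the shell and the picture viewer there is one more tool, called after "Call:" in YAML: its name, and indented under it one key for each argument. carry_out: Moves the arm, as the interface text tells. Its arguments: {"type":"object","properties":{"targets":{"type":"array","items":{"type":"object","properties":{"dp":{"type":"array","items":{"type":"number"}},"yaw":{"type":"number"}}}},"fingers":{"type":"number"},"grip_force":{"type":"number"}},"required":["targets"]}

```bash
mkdir -p pics; cat > h.py <<'E'
import numpy as np, cv2
from rig import r
def snap(n,f):
    im=r.grab_frame(n); cv2.imwrite(f,cv2.cvtColor(im,cv2.COLOR_RGB2BGR)); return im
def cam(n):
    c=r.get_calibration(n); K=np.array([[c['fx'],0,c['cx']],[0,c['fy'],c['cy']],[0,0,1.]])
    return K,np.array(c['rvec'],float),np.array(c['tvec'],float)
def ray(n,u,v,z=0):
    K,rv,t=cam(n); R=cv2.Rodrigues(rv)[0]; o=-R.T@t; d=R.T@np.linalg.inv(K)@[u,v,1]
    return (o+d*(z-o[2])/d[2]).round(1)
def proj(n,p):
    K,rv,t=cam(n); return cv2.projectPoints(np.array(p,float).reshape(-1,1,3),rv,t,K,None)[0].reshape(-1,2).round(1)
E
python3 - <<'E'
from h import *
snap('side','pics/s0.png');snap('top','pics/t0.png')
for n in('side','top'):
    K,rv,t=cam(n);R=cv2.Rodrigues(rv)[0];print(n,(-R.T@t).round(),R[2].round(2))
s=r.sense();print(s['eef_pos'],s['tcp_rot'],r.tip_reach,s['clock'])
E
```

```text
side [   2. -151.  876.] [ 0.55  0.04 -0.84]
top [ 326.   11. 1310.] [ 0.17 -0.08 -0.98]
[250.53054619 572.09660655 198.7339035 ] [-3.14035980e+00 -3.64275750e-05  2.72880187e+00] 8.0 0.1
```

View pics/s0.png

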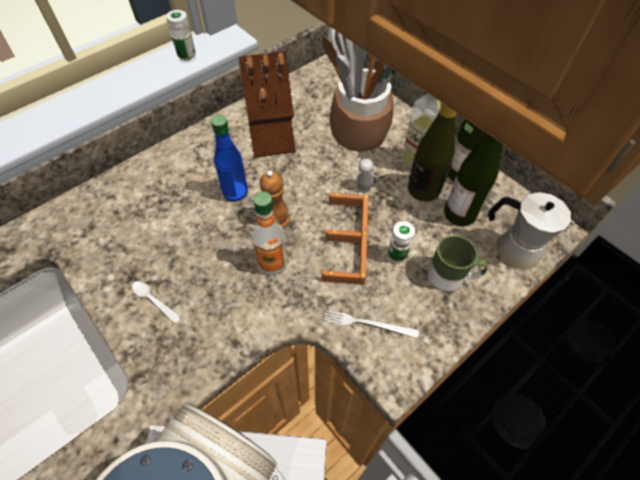

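View pics/t0.png

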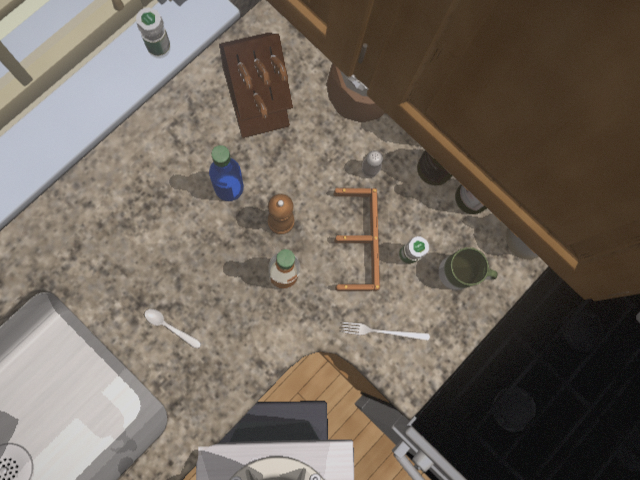

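The side view shows the bottle (cap at 262,199; foot about 270,262) in front of the mill (knob 269,174), the stall at 325–367 × 195–282, and the blue decoy at 230,170. In the top view the mill's knob is at (281,203), the bottle's cap at (286,257), and the rail ends at (337,191), (337,239) and (338,288).

```bash
python3 - <<'E'
from h import *
for nm,n,u,v,z in [('far end','top',337,191,34),('mid','top',337,239,34),('near','top',338,288,34),('backfar','top',375,190,34),('backnear','top',378,288,34),
 ('knob','top',281,203,168),('knob','side',269,174,168),('cap','top',286,257,234),('cap','side',262,199,234),('blue cap','top',221,154,234),('salt','top',374,157,85),('jar','top',418,246,104),
 ('s far end','side',331,198,34),('s mid','side',325,234,34),('s near','side',325,276,34),('cutout edge','top',320,355,0),('knifeblock','top',262,133,0),('blueft','top',230,190,0)]:
    print(nm,n,ray(n,u,v,z))
im=cv2.imread('pics/t0.png');c=cv2.resize(im[140:310,200:400],None,fx=4,fy=3.5,interpolation=2)[:600]
b=cv2.imread('pics/s0.png')
c2=cv2.resize(b[150:300,200:400],None,fx=4,fy=4,interpolation=2);cv2.imwrite('pics/c1.png',cv2.resize(im[150:300,200:400],None,fx=4,fy=4,interpolation=2))
cv2.imwrite('pics/c2.png',c2)
E
```

```text
far end top [ 669.1 -133.6   34. ]
mid top [ 564.4 -131.4   34. ]
near top [ 460.4 -131.2   34. ]
backfar top [ 671.7 -216.    34. ]
backnear top [ 459.8 -215.6   34. ]
knob top [609.1 -11.  168. ]
knob side [605.8  -8.8 168. ]
cap top [494.9 -18.  234. ]
cap side [491.3 -17.7 234. ]
blue cap top [683.   97.5 234. ]
salt top [ 728.9 -207.1   85. ]
jar top [ 536.7 -287.4  104. ]
s far end side [ 659.6 -134.8   34. ]
s mid side [ 558.8 -128.    34. ]
s near side [ 454.8 -135.3   34. ]
cutout edge top [323.3 -94.    0. ]
knifeblock top [810.   26.9   0. ]
blueft top [679.4  96.2   0. ]
```

View pics/c1.png

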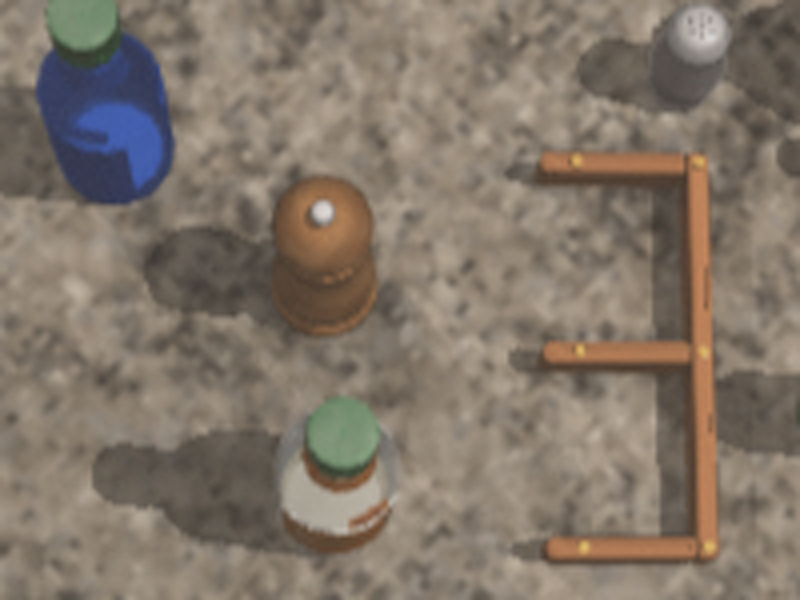

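View pics/c2.png

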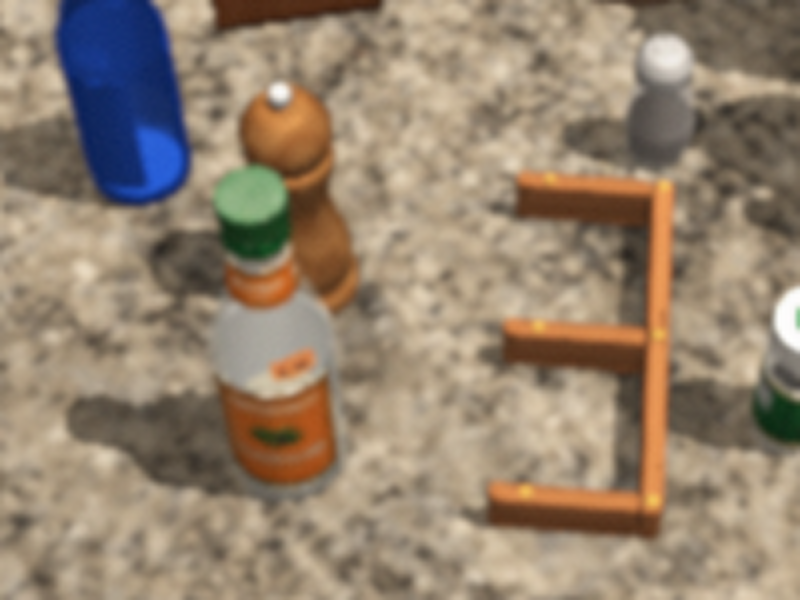

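The crops sharpen the same points: rail ends at (335,190), (336,238) and (337,287), mill foot edge at (280.5,233.5), bottle foot edge at (283,288).

The tool stays vertical in this interface. With the jaws open, a finger's back stands about 15 mm proud of the gripper body, so I'll push with that, lined up along the push direction. The bottle goes first.

```bash
cat >> h.py <<'E'
from scipy.spatial.transform import Rotation as Ro
def to(p,th=None):
    s=r.sense();R=Ro.from_euler('xyz',s['tcp_rot'])
    d=R.inv().apply(np.array(p)-s['eef_pos']).round(1)
    y=None if th is None else round((np.degrees(s['tcp_rot'][2])-th+180)%360-180,1)
    print('dp',d,'yaw',y)
E
python3 - <<'E'
from h import *
print(ray('top',335.25,190.5,34),ray('top',336,238,34),ray('top',336.75,287,34),ray('top',374.5,190.5,34),ray('top',377,287,34))
print('mill foot edge',ray('top',280.5,233.5,0),'bottle',ray('top',283.2,288,0),'blue',ray('top',230,200,0))
print('mill knob',ray('top',280.5,203,168),ray('side',269.8,173.7,168),'cap',ray('top',285.5,257,234),ray('side',263.3,198.5,234))
to((490,110,120),-173.2)
E
```

```text
[ 670.2 -129.9   34. ] [ 566.6 -129.3   34. ] [ 462.5 -128.7   34. ] [ 670.6 -214.9   34. ] [ 461.9 -213.5   34. ]
mill foot edge [583.1 -12.8   0. ] bottle [464.9 -17.8   0. ] blue [657.1  96.    0. ]
mill knob [609.1 -10.1 168. ] [606.8 -10.3 168. ] cap [494.9 -17.1 234. ] [492.6 -19.9 234. ]
dp [-404.7 -327.1   79.1] yaw -30.5
```

Call:
carry_out:
  targets:
    - {"dp": [-40,-33,8],"yaw": -3}
    - {"dp": [-80,-66,16],"yaw": -7}
    - {"dp": [-120,-98,24],"yaw": -11}
    - {"dp": [-160,-131,32],"yaw": -15}
    - {"dp": [-200,-164,40],"yaw": -19}
    - {"dp": [-240,-196,48],"yaw": -23}
    - {"dp": [-285,-230,56],"yaw": -26}
    - {"dp": [-325,-262,64],"yaw": -28}
    - {"dp": [-365,-295,72],"yaw": -30.5}
    - {"dp": [-405,-327,79],"yaw": -30.5}
    - {"dp": [-405,-327,79],"yaw": -30.5}
  fingers: 1

```text
clock: 1.48
eef_pos: [491.3, 107.8, 119.7]
tcp_rot: [-3.141, -0.001, -3.026]
contact_force: [-0.5, 0.6, 0.3]
opening: 0.997
grasp_force: 0.0
```

```bash
python3 - <<'E'
from h import *
a=snap('side','pics/s1.png');b=snap('top','pics/t1.png')
c=np.hstack([a[60:360,120:420],b[60:360,120:420]]);cv2.imwrite('pics/c3.png',cv2.cvtColor(cv2.resize(c,(800,400)),cv2.COLOR_RGB2BGR))
s=r.sense();print(s['eef_pos'],s['tcp_rot'],s['clock'],s['opening'],s['contact_force'])
E
```

```text
[490.18418948 110.18969479 120.06856405] [ 3.14138663e+00 -9.95980538e-04 -3.02380720e+00] 1.575 0.9962589085582048 [0.1818962  0.93056227 0.88908159]
```

View pics/c3.png

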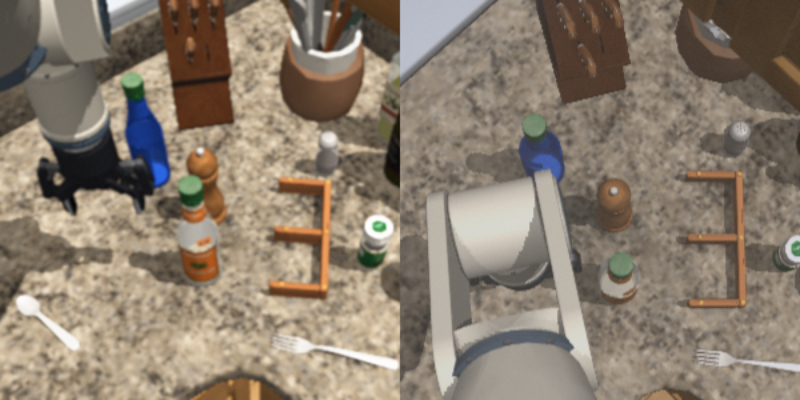

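The arm is clear. In the side view the knuckles look wider than the fingertips, so I'll zoom in and check the geometry before touching anything.

```bash
python3 - <<'E'
from h import *
im=cv2.imread('pics/s1.png');s=r.sense();R=Ro.from_euler('xyz',s['tcp_rot'])
x0,y0,w,h=140,130,110,110;f=5
c=cv2.resize(im[y0:y0+h,x0:x0+w],None,fx=f,fy=f,interpolation=cv2.INTER_CUBIC)
for z,col in((8,(0,0,255)),(-5,(0,255,255)),(-25,(0,255,0)),(-45,(255,0,255)),(-65,(255,255,0))):
    for y in(-75,-57,-42.5,42.5,57,75):
        p=proj('side',s['eef_pos']+R.apply([0,y,z]))[0]
        cv2.circle(c,tuple(int(v) for v in ((p[0]-x0+.5)*f,(p[1]-y0+.5)*f)),4,col,-1)
cv2.imwrite('pics/c4.png',c)
E
```

```text
(no output)
```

View pics/c4.png

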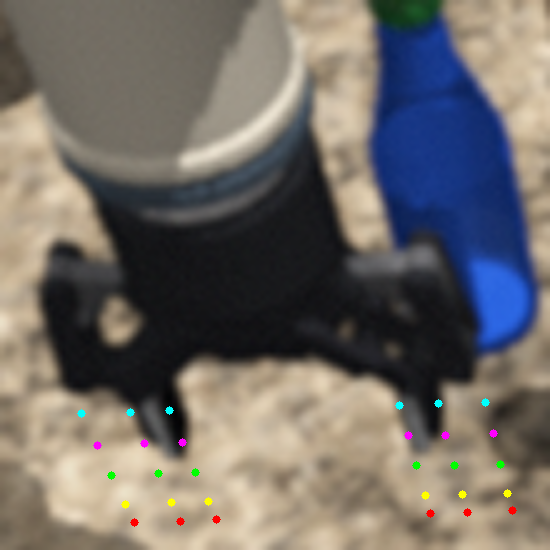

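The fingertips appear about 14 px above where I projected them. I'll check this against the top view.

```bash
python3 - <<'E'
from h import *
s=r.sense();R=Ro.from_euler('xyz',s['tcp_rot'])
im=cv2.imread('pics/t1.png');x0,y0,w,h=150,180,130,110;f=4
c=cv2.resize(im[y0:y0+h,x0:x0+w],None,fx=f,fy=f,interpolation=cv2.INTER_CUBIC)
for z,col in((8,(0,0,255)),(-25,(0,255,0)),(-65,(255,255,0)),(-105,(255,0,255))):
    for y in(-75,-57,57,75):
        p=proj('top',s['eef_pos']+R.apply([0,y,z]))[0]
        cv2.circle(c,tuple(int(v) for v in ((p[0]-x0+.5)*f,(p[1]-y0+.5)*f)),3,col,-1)
cv2.imwrite('pics/c5.png',c)
# side: triangulate candidates: tip px at different z
for z in(80,112,125,150,160): print(z,ray('side',225,220,z),ray('side',175,220,z))
for o in (0,): print(proj('side',s['eef_pos']))
E
```

```text
80 [546.4  84.3  80. ] [537.7 189.8  80. ]
112 [524.5  74.8 112. ] [516.2 176.1 112. ]
125 [515.7  71.  125. ] [507.4 170.5 125. ]
150 [498.6  63.6 150. ] [490.6 159.8 150. ]
160 [491.7  60.6 160. ] [483.9 155.5 160. ]
[[203.4 230.6]]
```

View pics/c5.png

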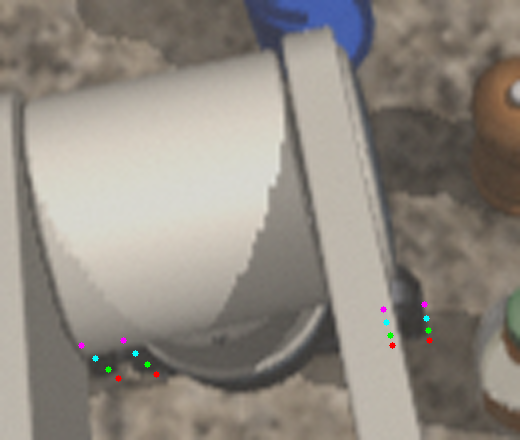

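Call:
carry_out:
  targets:
    - {"dp": [0,0,40]}
    - {"dp": [0,0,75]}
    - {"dp": [0,0,95]}
    - {"dp": [0,0,102]}
    - {"dp": [0,0,102]}

```text
schema error: expected keys dp, yaw
```

Call:
carry_out:
  targets:
    - {"dp": [0,0,2]}
    - {"dp": [0,0,4]}
    - {"dp": [0,0,6]}
    - {"dp": [0,0,6]}

```text
schema error: expected keys dp, yaw
```

Call:
carry_out:
  targets:
    - {"dp": [0,0,40],"yaw": 0}
    - {"dp": [0,0,75],"yaw": 0}
    - {"dp": [0,0,95],"yaw": 0}
    - {"dp": [0,0,102],"yaw": 0}
    - {"dp": [0,0,102],"yaw": 0}

```text
clock: 2.2
eef_pos: [490.3, 111.3, 18.5]
tcp_rot: [3.142, -0.0, -3.021]
contact_force: [0.0, -0.1, 0.2]
opening: 0.997
grasp_force: 0.0
```

```bash
python3 - <<'E'
from h import *
s=r.sense();R=Ro.from_euler('xyz',s['tcp_rot']);print(s['eef_pos'],s['contact_force'],s['clock'])
im=snap('side','pics/s2.png')[:,:,::-1]
x0,y0,w,h=130,150,150,130;f=5
c=cv2.resize(im[y0:y0+h,x0:x0+w],None,fx=f,fy=f,interpolation=cv2.INTER_CUBIC)[:600].copy()
for z,col in((8,(0,0,255)),(-25,(0,255,0)),(-65,(255,255,0)),(-105,(255,0,255))):
    for y in(-75,-57,57,75):
        p=proj('side',s['eef_pos']+R.apply([0,y,z]))[0]
        cv2.circle(c,tuple(int(v) for v in ((p[0]-x0+.5)*f,(p[1]-y0+.5)*f)),3,col,-1)
cv2.imwrite('pics/c6.png',c)
E
```

```text
[490.26251068 111.29438289  18.51351967] [ 0.03765258 -0.08944013  0.22060035] 2.2
```

View pics/c6.png

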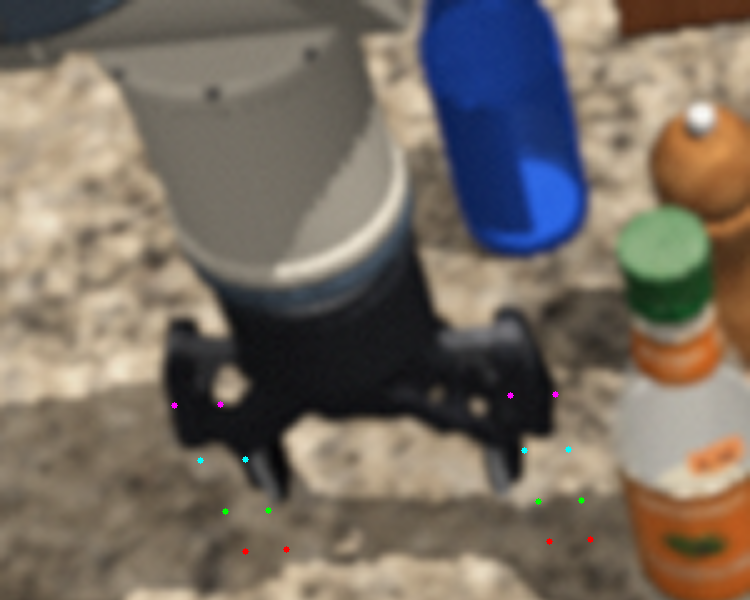

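Fingertips sit about 30 mm below the knuckles' lower edge. I'll feel for the worktop so I can run as low as possible.

Call:
carry_out:
  targets:
    - {"dp": [0,0,5],"yaw": 0}
    - {"dp": [0,0,10],"yaw": 0}
    - {"dp": [0,0,14],"yaw": 0}
    - {"dp": [0,0,14],"yaw": 0}

```text
clock: 2.75
eef_pos: [490.3, 110.4, 4.1]
tcp_rot: [-3.142, -0.001, -3.022]
contact_force: [-0.6, 0.3, -0.1]
opening: 1.004
grasp_force: 0.0
```

Call:
carry_out:
  targets:
    - {"dp": [0,0,2],"yaw": 0}
    - {"dp": [0,0,4],"yaw": 0}
    - {"dp": [0,0,4],"yaw": 0}

```text
clock: 3.12
eef_pos: [490.4, 110.5, 0.2]
tcp_rot: [-3.142, -0.0, -3.022]
contact_force: [0.2, 0.3, 0.1]
opening: 0.998
grasp_force: 0.0
```

Call:
carry_out:
  targets:
    - {"dp": [0,0,1],"yaw": 0}
    - {"dp": [0,0,2],"yaw": 0}
    - {"dp": [0,0,3],"yaw": 0}
    - {"dp": [0,0,3],"yaw": 0}

```text
clock: 3.62
eef_pos: [490.4, 110.5, -2.7]
tcp_rot: [-3.142, -0.0, -3.022]
contact_force: [-0.8, 0.1, -0.8]
opening: 0.998
grasp_force: 0.0
```

Call:
carry_out:
  targets:
    - {"dp": [0,0,1],"yaw": 0}
    - {"dp": [0,0,2],"yaw": 0}
    - {"dp": [0,0,3],"yaw": 0}
    - {"dp": [0,0,3],"yaw": 0}

```text
clock: 4.12
eef_pos: [490.5, 110.5, -5.7]
tcp_rot: [-3.142, -0.0, -3.022]
contact_force: [-0.8, 0.3, 0.1]
opening: 1.002
grasp_force: 0.0
```

Call:
carry_out:
  targets:
    - {"dp": [0,0,1],"yaw": 0}
    - {"dp": [0,0,2],"yaw": 0}
    - {"dp": [0,0,3],"yaw": 0}
    - {"dp": [0,0,4],"yaw": 0}
    - {"dp": [0,0,4],"yaw": 0}

```text
clock: 4.75
eef_pos: [490.5, 110.5, -9.7]
tcp_rot: [-3.142, -0.0, -3.022]
contact_force: [-0.5, 0.1, -0.2]
opening: 0.999
grasp_force: 0.0
```

Call:
carry_out:
  targets:
    - {"dp": [0,0,1],"yaw": 0}
    - {"dp": [0,0,2],"yaw": 0}
    - {"dp": [0,0,3],"yaw": 0}
    - {"dp": [0,0,3],"yaw": 0}

```text
clock: 5.25
eef_pos: [490.4, 110.5, -12.7]
tcp_rot: [-3.142, -0.0, -3.022]
contact_force: [-0.7, -0.3, 0.7]
opening: 0.999
grasp_force: 0.0
```

```bash
python3 -c "
from h import *
print(r.tip_reach, proj('side',[490,110,0]))
snap('side','pics/s3.png')"
```

```text
8.0 [[214.5 261.1]]
```

Call:
carry_out:
  targets:
    - {"dp": [0,0,1],"yaw": 0}
    - {"dp": [0,0,2],"yaw": 0}
    - {"dp": [0,0,3],"yaw": 0}
    - {"dp": [0,0,3],"yaw": 0}

```text
clock: 5.8
eef_pos: [490.4, 110.5, -15.7]
tcp_rot: [-3.142, -0.0, -3.022]
contact_force: [-0.3, -0.3, 0.8]
opening: 1.004
grasp_force: 0.0
```

Call:
carry_out:
  targets:
    - {"dp": [0,0,1],"yaw": 0}
    - {"dp": [0,0,2],"yaw": 0}
    - {"dp": [0,0,3],"yaw": 0}
    - {"dp": [0,0,3],"yaw": 0}

```text
clock: 6.3
eef_pos: [490.4, 110.5, -18.7]
tcp_rot: [-3.142, -0.0, -3.022]
contact_force: [0.0, 0.6, 0.4]
opening: 0.997
grasp_force: 0.0
```

```bash
python3 - <<'E'
from h import *
im=snap('side','pics/s4.png').astype(int)
s=r.sense();R=Ro.from_euler('xyz',s['tcp_rot'])
m=(im.max(2)<60)
for a,b in((155,200),(215,250)):
    q=np.argwhere(m[200:275,a:b]); v=q[:,0].max(); print('lowest',v+200,q[q[:,0]>=v-3][:,1].mean()+a)
for row in range(236,262,2): print(row,''.join('#' if x<60 else '+' if x<80 else '.' for x in im[row,150:255].max(1)))
for z in(8,-5,-20,-35,-50): print(z,[proj('side',s['eef_pos']+R.apply([0,y,z]))[0] for y in(-57,-42.5,42.5,57)])
E
```

```text
lowest 257 189.125
lowest 254 235.6
236 ..................#########+......+##########################################################+...........
238 ...................########+......+###################################++#####################+...........
240 ...................+#########+.+#####################################+.+#####+..+############............
242 ....................##########################################################..+############............
244 ....................#########################+.....................+#########################............
246 ......++............+######################............................++...+###############+............
248 ....................+######+++############+....................................+#######+.................
250 .....................++++......+####+#####+.....................................+++####+.................
252 ..................+++............+#+.+#####.....................................+..+####+................
254 ..................................##+.+####.....................................++..+###+................
256 ...................................+++.+##+..............................................................
258 ........................................++...............................................................
260 ......................+++......................................................................+.........
8 [array([242., 266.]), array([235.5, 266.2]), array([197.5, 267.5]), array([191.1, 267.7])]
-5 [array([241.2, 263.1]), array([234.6, 263.4]), array([196.3, 264.6]), array([189.7, 264.8])]
-20 [array([240.3, 259.7]), array([233.7, 260. ]), array([194.8, 261.2]), array([188.2, 261.4])]
-35 [array([239.3, 256.3]), array([232.6, 256.5]), array([193.3, 257.7]), array([186.6, 257.9])]
-50 [array([238.4, 252.7]), array([231.6, 252.9]), array([191.8, 254.2]), array([185. , 254.4])]
```

Call:
carry_out:
  targets:
    - {"dp": [0,0,1],"yaw": 0}
    - {"dp": [0,0,2],"yaw": 0}
    - {"dp": [0,0,3],"yaw": 0}
    - {"dp": [0,0,4],"yaw": 0}
    - {"dp": [0,0,4],"yaw": 0}

```text
clock: 6.98
eef_pos: [490.5, 110.5, -22.7]
tcp_rot: [-3.142, -0.0, -3.022]
contact_force: [0.5, 0.5, -0.3]
opening: 1.001
grasp_force: 0.0
```

Call:
carry_out:
  targets:
    - {"dp": [0,0,1],"yaw": 0}
    - {"dp": [0,0,2],"yaw": 0}
    - {"dp": [0,0,3],"yaw": 0}
    - {"dp": [0,0,3],"yaw": 0}

```text
clock: 7.48
eef_pos: [490.5, 110.5, -25.7]
tcp_rot: [-3.142, -0.0, -3.022]
contact_force: [-0.2, -0.3, 1.2]
opening: 1.0
grasp_force: 0.0
```

Call:
carry_out:
  targets:
    - {"dp": [0,0,1],"yaw": 0}
    - {"dp": [0,0,2],"yaw": 0}
    - {"dp": [0,0,2],"yaw": 0}

```text
clock: 7.85
eef_pos: [490.5, 110.5, -27.7]
tcp_rot: [-3.142, -0.0, -3.022]
contact_force: [1.1, -0.3, 0.7]
opening: 0.999
grasp_force: 0.0
```

Call:
carry_out:
  targets:
    - {"dp": [0,0,1],"yaw": 0}
    - {"dp": [0,0,2],"yaw": 0}
    - {"dp": [0,0,3],"yaw": 0}
    - {"dp": [0,0,3],"yaw": 0}

```text
clock: 8.35
eef_pos: [490.4, 110.5, -30.7]
tcp_rot: [-3.142, -0.0, -3.022]
contact_force: [0.4, 0.1, -0.4]
opening: 1.005
grasp_force: 0.0
```

Call:
carry_out:
  targets:
    - {"dp": [0,0,1],"yaw": 0}
    - {"dp": [0,0,2],"yaw": 0}
    - {"dp": [0,0,2],"yaw": 0}

```text
clock: 8.72
eef_pos: [490.4, 110.5, -32.7]
tcp_rot: [-3.142, -0.0, -3.022]
contact_force: [-0.7, -0.2, -0.4]
opening: 1.002
grasp_force: 0.0
```

Call:
carry_out:
  targets:
    - {"dp": [0,0,1],"yaw": 0}
    - {"dp": [0,0,2],"yaw": 0}
    - {"dp": [0,0,2],"yaw": 0}

```text
clock: 9.1
eef_pos: [490.4, 110.5, -34.7]
tcp_rot: [-3.142, -0.0, -3.022]
contact_force: [0.9, -0.2, 0.6]
opening: 0.998
grasp_force: 0.0
```

Call:
carry_out:
  targets:
    - {"dp": [0,0,1],"yaw": 0}
    - {"dp": [0,0,2],"yaw": 0}
    - {"dp": [0,0,2],"yaw": 0}

```text
clock: 9.48
eef_pos: [490.5, 110.5, -36.7]
tcp_rot: [-3.142, -0.0, -3.022]
contact_force: [0.1, 0.6, -0.2]
opening: 1.001
grasp_force: 0.0
```

Call:
carry_out:
  targets:
    - {"dp": [0,0,1],"yaw": 0}
    - {"dp": [0,0,2],"yaw": 0}
    - {"dp": [0,0,2],"yaw": 0}

```text
clock: 9.85
eef_pos: [490.5, 110.5, -38.7]
tcp_rot: [-3.142, -0.0, -3.022]
contact_force: [-0.9, -0.3, -0.3]
opening: 1.0
grasp_force: 0.0
```

```bash
python3 - <<'E'
from h import *
im=snap('side','pics/s5.png')
s=r.sense();print(s['eef_pos'],s['contact_force'],s['clock'])
c=cv2.resize(im[130:290,130:300],None,fx=3.5,fy=3.5,interpolation=2);b=snap('top','pics/t5.png')
cv2.imwrite('pics/c7.png',c[:,:,::-1])
E
```

```text
[490.49562359 110.48173596 -38.65826963] [-0.33363936 -0.89372559  0.38218501] 9.9
```

View pics/c7.png

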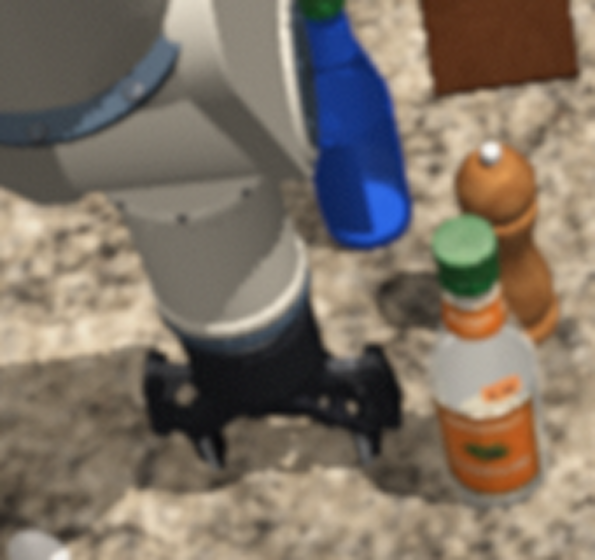

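The tips are now level with the worktop by sight, about 40 mm behind the stated fingertip point. The knuckles' lower edge is then about 35 mm up and roughly 13 mm proud of the fingers. I'll push slowly and watch for tipping: first line up and creep to contact with the bottle.

Call:
carry_out:
  targets:
    - {"dp": [5,0,-1],"yaw": 0}
    - {"dp": [10,-4,-1],"yaw": 0}
    - {"dp": [10,-12,-1],"yaw": 0}
    - {"dp": [10,-18,-1],"yaw": 0}
    - {"dp": [10,-21,-1],"yaw": 0}
    - {"dp": [10,-24,-1],"yaw": 0}
    - {"dp": [10,-27,-1],"yaw": 0}
    - {"dp": [10,-30,-1],"yaw": 0}
    - {"dp": [10,-33,-1],"yaw": 0}
    - {"dp": [10,-36,-1],"yaw": 0}
    - {"dp": [10,-39,-1],"yaw": 0}
    - {"dp": [10,-42,-1],"yaw": 0}

```text
clock: 11.45
eef_pos: [485.7, 67.4, -37.6]
tcp_rot: [3.142, 0.0, -3.022]
contact_force: [-1.7, 1.4, 0.3]
opening: 1.001
grasp_force: 0.0
```

```bash
cat >> h.py <<'E'
def blob(im,lo,hi,box):
    x,y,w,h=box;m=cv2.inRange(cv2.cvtColor(im[y:y+h,x:x+w],cv2.COLOR_RGB2HSV),lo,hi)
    n,l,st,ce=cv2.connectedComponentsWithStats(m)
    if n<2: return None
    i=1+st[1:,4].argmax(); return (ce[i]+[x,y]).round(1),st[i,4],(st[i,:4]+[x,y,0,0]).tolist()
def look():
    a,b=r.grab_frame('side'),r.grab_frame('top')
    for n,im,bx in(('side',a,(240,150,130,110)),('top',b,(250,170,130,130))):
        g=blob(im,(45,60,30),(85,255,200),bx)
        o=blob(im,(4,130,60),(16,255,255),(bx[0],bx[1],80,130) if n=='side' else (255,170,75,130))
        print(n,'cap',g, ray(n,*g[0],228) if g else '','| orange',o)
    s=r.sense();print(s['eef_pos'].round(1),s['contact_force'].round(1),s['clock'])
E
python3 - <<'E'
from h import *
for f in('pics/s0.png','pics/t0.png'):
    print(blob(cv2.imread(f)[:,:,::-1].copy(),(45,60,30),(85,255,200),(240,170,130,110)))
look()
E
```

```text
(array([262.7, 202.9]), np.int32(348), [254, 191, 18, 24])
(array([286. , 266.6]), np.int32(5), [284, 266, 5, 2])
side cap (array([274.1, 201.9]), np.int32(339), [265, 191, 18, 23]) [491.2 -38.8 228. ] | orange (array([279.6, 257.1]), np.int32(510), [265, 244, 28, 26])
top cap (array([297., 248.]), np.int32(1), [297, 248, 1, 1]) [512.  -37.8 228. ] | orange (array([302., 266.]), np.int32(3), [301, 265, 3, 3])
[485.7  67.3 -37.6] [ 0.4  0.7 -0.4] 11.55
```

```bash
python3 - <<'E'
from h import *
a=cv2.imread('pics/s0.png')[:,:,::-1].copy();b=r.grab_frame('side')
for im in(a,b):
    print(blob(im,(4,150,120),(14,255,255),(240,236,80,44)),blob(im,(45,60,30),(85,255,200),(240,170,130,60)))
E
```

```text
(array([271.9, 258.2]), np.int32(391), [257, 245, 27, 26]) (array([262.7, 202.9]), np.int32(348), [254, 191, 18, 24])
(array([281.1, 257.5]), np.int32(405), [267, 244, 26, 26]) (array([274. , 201.9]), np.int32(338), [265, 191, 18, 23])
```

The cap moved 11.3 px and the label 9.3 px, which matches pure sliding after allowing for depth, so it stays upright. I'll carry on.

Call:
carry_out:
  targets:
    - {"dp": [0,-3,0],"yaw": 0}
    - {"dp": [0,-7,0],"yaw": 0}
    - {"dp": [0,-12,0],"yaw": 0}
    - {"dp": [0,-17,0],"yaw": 0}
    - {"dp": [0,-22,0],"yaw": 0}
    - {"dp": [0,-27,0],"yaw": 0}
    - {"dp": [0,-32,0],"yaw": 0}
    - {"dp": [0,-37,0],"yaw": 0}
    - {"dp": [0,-42,0],"yaw": 0}
    - {"dp": [0,-47,0],"yaw": 0}
    - {"dp": [0,-52,0],"yaw": 0}
    - {"dp": [0,-55,0],"yaw": 0}

```text
clock: 13.1
eef_pos: [492.2, 12.6, -37.6]
tcp_rot: [-3.142, 0.0, -3.022]
contact_force: [-0.9, 1.3, 0.5]
opening: 0.997
grasp_force: 0.0
```

```bash
python3 - <<'E'
from h import *
b=r.grab_frame('side');print(r.sense()['eef_pos'],r.sense()['contact_force'])
c=blob(b,(45,60,30),(85,255,200),(240,170,130,60));print(blob(b,(4,150,120),(14,255,255),(265,236,60,35)),c,ray('side',*c[0],228))
E
```

```text
[492.20488938  12.46277059 -37.63814729] [-0.33070068  1.13095215 -0.62494299]
(array([307.4, 256.6]), np.int32(394), [295, 244, 25, 25]) (array([305.1, 200.9]), np.int32(336), [297, 190, 17, 23]) [497.9 -93.3 228. ]
```

Call:
carry_out:
  targets:
    - {"dp": [0,-3,0],"yaw": 0}
    - {"dp": [0,-8,0],"yaw": 0}
    - {"dp": [0,-13,0],"yaw": 0}
    - {"dp": [0,-18,0],"yaw": 0}
    - {"dp": [0,-24,0],"yaw": 0}
    - {"dp": [0,-30,0],"yaw": 0}
    - {"dp": [0,-36,0],"yaw": 0}
    - {"dp": [0,-42,0],"yaw": 0}
    - {"dp": [0,-48,0],"yaw": 0}
    - {"dp": [0,-54,0],"yaw": 0}
    - {"dp": [0,-59,0],"yaw": 0}
    - {"dp": [0,-62,0],"yaw": 0}

```text
clock: 14.65
eef_pos: [499.6, -48.9, -37.6]
tcp_rot: [-3.142, 0.0, -3.022]
contact_force: [0.2, 2.1, 1.2]
opening: 0.999
grasp_force: 0.0
```

Call:
carry_out:
  targets:
    - {"dp": [0,-3,0],"yaw": 0}
    - {"dp": [0,-7,0],"yaw": 0}
    - {"dp": [0,-11,0],"yaw": 0}
    - {"dp": [0,-14,0],"yaw": 0}
    - {"dp": [0,-16,0],"yaw": 0}
    - {"dp": [0,-16,0],"yaw": 0}

```text
clock: 15.4
eef_pos: [501.5, -64.6, -37.6]
tcp_rot: [-3.142, -0.0, -3.022]
contact_force: [0.0, 1.5, -1.2]
opening: 1.001
grasp_force: 0.0
```

```bash
python3 - <<'E'
from h import *
b=snap('side','pics/s6.png');t=snap('top','pics/t6.png');print(r.sense()['eef_pos'],r.sense()['contact_force'])
c=blob(b,(45,60,30),(85,255,200),(240,170,130,60));print(blob(b,(4,150,120),(14,255,255),(310,236,40,35)),c,ray('side',*c[0],228))
E
```

```text
[501.39576376 -64.44833416 -37.6786937 ] [ 0.00276237  0.49476625 -0.79613133]
(array([340.9, 256.6]), np.int32(262), [333, 245, 17, 23]) (array([348.8, 199.5]), np.int32(350), [340, 188, 18, 24]) [ 507.4 -170.4  228. ]
```

The bottle is in: centre y ≈ -171, back edge ≈ -141, rail ends ≈ -130. Before going to the mill I'll check how far the wrist fork reaches, because the blue bottle is close by.

```bash
python3 - <<'E'
from h import *
for z in(250,300,350,400,450): print(z,ray('top',233,187,z)[:2]-[490,110],ray('top',220,187,z)[:2]-[490,110])
a=cv2.imread('pics/s6.png')[60:320,180:440];b=cv2.imread('pics/t6.png')[60:320,180:440]
cv2.imwrite('pics/c8.png',cv2.resize(np.hstack([a,b]),(800,400)))
E
```

```text
250 [127.4 -35.3] [127.3 -12.6]
300 [113.7 -38.3] [113.6 -16.7]
350 [ 99.9 -41.3] [ 99.8 -20.8]
400 [ 86.2 -44.3] [ 86.1 -24.9]
450 [ 72.4 -47.3] [ 72.3 -29. ]
```

View pics/c8.png

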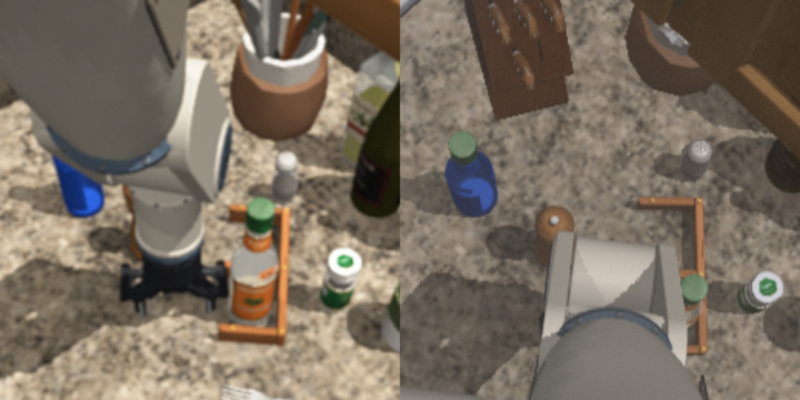

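The bottle stands upright in the near bay (side crop ~250,265), and the mill is untouched. I'll estimate the height of the fork's joint disc (side crop 215,130; radius about 39 px) from the picture.

```bash
python3 - <<'E'
from h import *
az=np.arctan2(-64.4,501.4);n=np.array([np.sin(az),-np.cos(az)])
for off in(65,85):
  for z in(200,250,300,350):
    p=np.array([501.4,-64.4])+off*n; q=proj('side',[[*p,z],[*p,z+70],[*p,z-70]]);print(off,z,q.tolist())
im=cv2.imread('pics/t6.png')
for px in((294,211),(340,220)):
  for z in(250,300,350): print(px,z,ray('top',*px,z)-[501.4,-64.4,0])
print(r.sense()['qpos'].round(3))
E
```

```text
65 200 [[324.6, 213.7], [325.4, 189.3], [324.0, 234.9]]
65 250 [[325.2, 196.7], [326.0, 169.5], [324.4, 220.1]]
65 300 [[325.7, 177.7], [326.7, 147.3], [324.9, 203.7]]
65 350 [[326.4, 156.5], [327.4, 122.3], [325.5, 185.5]]
85 200 [[335.5, 215.6], [337.0, 191.3], [334.1, 236.7]]
85 250 [[336.6, 198.6], [338.3, 171.5], [335.1, 221.9]]
85 300 [[337.8, 179.7], [339.7, 149.3], [336.1, 205.6]]
85 350 [[339.2, 158.5], [341.4, 124.3], [337.3, 187.5]]
(294, 211) 250 [ 72.9  32.2 250. ]
(294, 211) 300 [ 61.2  34.2 300. ]
(294, 211) 350 [ 49.5  36.3 350. ]
(340, 220) 250 [ 56.8 -48.9 250. ]
(340, 220) 300 [ 45.8 -43.1 300. ]
(340, 220) 350 [ 34.9 -37.2 350. ]
[-0.131  0.53   2.04  -0.     0.572 -1.821]
```

The fork's underside is at z ≈ 285, so it clears the blue bottle's 234 mm. I'll back off and stage behind the mill.

```bash
python3 - <<'E'
from h import *
to((493,20,-30));to((520,125,-30));to((594,118,-37.6),-176)
E
```

```text
dp [-1.7 84.8 -7.7] yaw None
dp [-41.1 185.9  -7.7] yaw None
dp [-1.137e+02  1.701e+02 -1.000e-01] yaw 2.8
```

Call:
carry_out:
  targets:
    - {"dp": [0,10,0],"yaw": 0}
    - {"dp": [0,40,-4],"yaw": 0}
    - {"dp": [-2,85,-8],"yaw": 0}
    - {"dp": [-20,135,-8],"yaw": 0}
    - {"dp": [-41,186,-8],"yaw": 0}
    - {"dp": [-70,182,-8],"yaw": 1}
    - {"dp": [-95,175,-8],"yaw": 2.8}
    - {"dp": [-108,171,-4],"yaw": 2.8}
    - {"dp": [-114,170,0],"yaw": 2.8}
    - {"dp": [-114,170,0],"yaw": 2.8}

```text
clock: 16.75
eef_pos: [593.4, 117.7, -38.3]
tcp_rot: [-3.141, -0.002, -3.071]
contact_force: [-0.0, 0.0, 0.3]
opening: 0.998
grasp_force: 0.0
```

```bash
cat >> h.py <<'E'
def mill():
    b=r.grab_frame('side');t=r.grab_frame('top')
    for n,im in(('side',b),('top',t)):
        print(n,blob(im,(5,110,70),(16,230,220),(245,160,80,90)) if n=='side' else blob(im,(5,80,60),(16,230,220),(255,180,75,75)))
    c=blob(b,(45,60,30),(85,255,200),(300,170,100,60));print('bottle',ray('side',*c[0],228))
    s=r.sense();print(s['eef_pos'].round(1),s['tcp_rot'].round(3),s['contact_force'].round(1),s['clock']);return b,t
E
python3 -c "
from h import *
mill()"
```

```text
side (array([274.3, 201.8]), np.int32(1169), [260, 171, 30, 59])
top (array([280.7, 214.3]), np.int32(833), [268, 194, 27, 40])
bottle [ 507.  -167.8  228. ]
[593.3 117.8 -38. ] [-3.141e+00 -1.000e-03 -3.071e+00] [-0.5 -0.2 -0.4] 16.85
```

Call:
carry_out:
  targets:
    - {"dp": [0,-4,0],"yaw": 0}
    - {"dp": [0,-10,0],"yaw": 0}
    - {"dp": [0,-15,0],"yaw": 0}
    - {"dp": [0,-18,0],"yaw": 0}
    - {"dp": [0,-21,0],"yaw": 0}
    - {"dp": [0,-24,0],"yaw": 0}
    - {"dp": [0,-27,0],"yaw": 0}
    - {"dp": [0,-30,0],"yaw": 0}
    - {"dp": [0,-33,0],"yaw": 0}
    - {"dp": [0,-36,0],"yaw": 0}
    - {"dp": [0,-39,0],"yaw": 0}
    - {"dp": [0,-42,0],"yaw": 0}

```text
clock: 18.35
eef_pos: [597.5, 75.9, -37.6]
tcp_rot: [-3.142, 0.0, -3.071]
contact_force: [0.0, 0.7, 1.1]
opening: 1.003
grasp_force: 0.0
```

```bash
python3 -c "
from h import *
mill()"
```

```text
side (array([282. , 198.9]), np.int32(1248), [265, 166, 34, 63])
top (array([290.9, 208.5]), np.int32(959), [275, 185, 35, 49])
bottle [ 507.  -167.8  228. ]
[597.3  75.6 -37.7] [-3.141 -0.    -3.071] [-0.7 -0.4  0.1] 18.45
```

The mill's outline changed more than a plain slide should. I'll print the mask as text to see whether it leans.

```bash
python3 - <<'E'
from h import *
for n,old in(('top','pics/t0.png'),('side','pics/s0.png')):
    new=r.grab_frame(n)
    for im in(cv2.imread(old)[:,:,::-1].copy(),new):
        hs=cv2.cvtColor(im,cv2.COLOR_RGB2HSV);m=cv2.inRange(hs,(5,110,70),(16,240,230));w=cv2.inRange(hs,(0,0,150),(180,60,255))
        print(n)
        for y in range(164,240,3): print(y,''.join('#' if m[y,x] else 'o' if w[y,x] else '.' for x in range(255,320)))
E
```

```text
top
164 ooooo....................oooooooo........oo....ooo...o...ooooo...
167 oooooo................oooo.....ooooo..........ooooooo...oo.......
170 oooo.oooooo...oooooooooooo......oooooo.ooo...oooooooooo...ooo....
173 .ooooo..oo...o....ooooo.....oo...ooo.........oooooooooo..........
176 .......o.......ooooo.oooooooooooooo....oooooooo....oo...ooo......
179 .......oooo...ooooooooooooooooo..oo.....ooooo..oooo.....ooooo....
182 oo.....ooooo......ooooooooo.................oooooooo......o....oo
185 o.......ooo......ooooooooo.....oooo........ooooooooo.......oooooo
188 ......oo........ooooo.oo......ooo..........oooooooo....oooooooo..
191 o.............oo......ooooooooo................o..ooo...ooooo...o
194 ............oo................................oo......ooooooo....
197 ......oooooo.......##############............ooooo...............
200 .........ooo....########ooo.########....ooooooooooooooooo...oo...
203 ..............########.oooooo#########.o..oooo......ooooooooooooo
206 ..............#########.....##########.oooooo.....oooooooo.......
209 ...............#######################..oo
[... 5497 characters left out ...]

212 ..............######################..ooooo.....ooooooo.ooo......
215 ...........#########################............ooooooooo.....o..
218 ..........##########################.......ooo....ooooo.......ooo
221 ...........#########################.........ooooooo.............
224 ....oo.......#####################.....oooooooooooooooo..........
227 ................###############........oooooooooooooooooooo.o....
230 .......................ooo.ooo...ooooooooooo.ooo....oooo.ooo.....
233 .....ooo.......o....ooooooo..oooooooooooooooooo....oooooooooooooo
236 ......ooo....ooooo....oo...ooooooo.............oooooooooooooooooo
239 ......o.o......oo........ooooooo.....................ooooo.......
```

The mill is leaning: its knob shifted about 21 px while its foot stayed put. I'll back off gently so it settles upright.

Call:
carry_out:
  targets:
    - {"dp": [0,1,0],"yaw": 0}
    - {"dp": [0,3,0],"yaw": 0}
    - {"dp": [0,5,0],"yaw": 0}
    - {"dp": [0,7,0],"yaw": 0}
    - {"dp": [0,9,0],"yaw": 0}
    - {"dp": [0,11,0],"yaw": 0}
    - {"dp": [0,13,0],"yaw": 0}
    - {"dp": [0,15,0],"yaw": 0}
    - {"dp": [0,17,0],"yaw": 0}
    - {"dp": [0,20,0],"yaw": 0}
    - {"dp": [0,30,0],"yaw": 0}
    - {"dp": [0,40,0],"yaw": 0}

```text
clock: 20.05
eef_pos: [594.5, 116.7, -37.6]
tcp_rot: [3.142, 0.0, -3.071]
contact_force: [1.1, -0.1, -0.2]
opening: 1.005
grasp_force: 0.0
```

```bash
cat >> h.py <<'E'
def ascii(n,x0,x1,y0=164,y1=240,st=3):
    im=r.grab_frame(n);hs=cv2.cvtColor(im,cv2.COLOR_RGB2HSV);m=cv2.inRange(hs,(5,110,70),(16,240,230));w=cv2.inRange(hs,(0,0,150),(180,60,255))
    print(n)
    for y in range(y0,y1,st): print(y,''.join('#' if m[y,x] else 'o' if w[y,x] else '.' for x in range(x0,x1)))
E
python3 - <<'E'
from h import *
mill();ascii('top',255,320,185);ascii('side',255,300)
E
```

```text
side (array([274.5, 202.4]), np.int32(1170), [260, 172, 30, 59])
top (array([281., 215.]), np.int32(829), [268, 195, 27, 40])
bottle [ 507.  -167.9  228. ]
[594.5 117.2 -37.6] [ 3.141  0.    -3.07 ] [ 0.7 -0.6  0.2] 20.15
top
185 ...................oo..oo.......oo..........oooo................o
188 .................................................................
191 .......................ooo.......................................
194 .................................................................
197 .......ooo..........############.................................
200 ..................#######.##########.............................
203 .................#####..oooo.#########...........................
206 ................#######......#########...ooo.....................
209 .................#####################...........................
212 ...................###################................ooooo......
215 .....................#.#############..................oooooo.....
218 ...............................##...###..........................
221 ..............................
[... 1060 characters left out ...]

200 .....ooooo..################....oo..........o
203 .........o..##################.......oooooooo
206 ...........#####################...oooooooooo
209 ..........#######################.ooooooooo..
212 ..........#######################...ooooooo..
215 ..........#########################....o.....
218 ..........#########################.oo.....oo
221 ..........#########################.........o
224 ...........#######################.....oooooo
227 .oo..........###################.......oooooo
230 ...................####.........ooooooooooooo
233 ......ooo......o....ooooooo..oooooooooooooooo
236 .......oo....ooooo....oo...ooooooo...........
239 ......o........oo.......ooooooooo............
```

It's upright again, back where it stood. The contact was too high. I never actually felt the worktop, so I'll feel further down here to gain height.

Call:
carry_out:
  targets:
    - {"dp": [0,0,2],"yaw": 0}
    - {"dp": [0,0,4],"yaw": 0}
    - {"dp": [0,0,4],"yaw": 0}

```text
clock: 20.62
eef_pos: [594.4, 115.7, -41.9]
tcp_rot: [-3.142, -0.0, -3.071]
contact_force: [0.7, 0.7, -0.6]
opening: 0.999
grasp_force: 0.0
```

Call:
carry_out:
  targets:
    - {"dp": [0,0,2],"yaw": 0}
    - {"dp": [0,0,4],"yaw": 0}
    - {"dp": [0,0,4],"yaw": 0}

```text
clock: 21.0
eef_pos: [594.6, 115.9, -45.0]
tcp_rot: [-3.142, 0.0, -3.071]
contact_force: [-2.6, -1.2, 8.5]
opening: 1.002
grasp_force: 4.1
```

Call:
carry_out:
  targets:
    - {"dp": [0,0,2],"yaw": 0}
    - {"dp": [0,0,3],"yaw": 0}
    - {"dp": [0,0,3],"yaw": 0}

```text
clock: 21.38
eef_pos: [594.7, 115.9, -45.2]
tcp_rot: [-3.142, 0.0, -3.071]
contact_force: [-13.8, -3.2, 41.3]
opening: 0.998
grasp_force: 21.0
```

The worktop is at TCP z ≈ -45, so I had been running 7 mm higher than needed. I'll retry at -44, checking early.

Call:
carry_out:
  targets:
    - {"dp": [0,0,-4.5],"yaw": 0}
    - {"dp": [0,-6,-4.5],"yaw": 0}
    - {"dp": [0,-12,-4.5],"yaw": 0}
    - {"dp": [0,-16,-4.5],"yaw": 0}
    - {"dp": [0,-19,-4.5],"yaw": 0}
    - {"dp": [0,-22,-4.5],"yaw": 0}
    - {"dp": [0,-24,-4.5],"yaw": 0}
    - {"dp": [0,-26,-4.5],"yaw": 0}
    - {"dp": [0,-28,-4.5],"yaw": 0}
    - {"dp": [0,-30,-4.5],"yaw": 0}
    - {"dp": [0,-32,-4.5],"yaw": 0}

```text
clock: 22.75
eef_pos: [596.8, 84.0, -44.1]
tcp_rot: [3.142, 0.0, -3.071]
contact_force: [-0.1, 0.6, 1.1]
opening: 0.998
grasp_force: 0.0
```

```bash
python3 - <<'E'
from h import *
mill();ascii('top',255,320,188)
E
```

```text
side (array([276.9, 202.3]), np.int32(1153), [265, 172, 25, 58])
top (array([284.7, 214.1]), np.int32(777), [271, 194, 28, 41])
bottle [ 507.  -167.8  228. ]
[596.8  83.9 -44.1] [ 3.142 -0.    -3.071] [ 0.   0.7 -1.1] 22.85
top
188 oooooooooo.......................................................
191 oooooooooo..............ooo......................................
194 ooooooooooo......................................................
197 ooooooooooo...............#############..........................
200 .ooooooooooo...........#######..oo.######........................
203 .oooooooooooo..........######..oooo.#######......................
206 .oooooooooooo.........#######......#########.....................
209 .ooooooooooooo..........#.#################......o...............
212 ..oooooooooooo............################............ooooo......
215 ...oooooooooooo..............#..##.###................ooooo......
218 ....ooooooooooo..................................................
221 ......oooooooooo......................................ooo........
224 ....oooooooooooo................#....#...............oooooo......
227 .......ooooooooo.....................#..............ooo........oo
230 .........oooooooo...............####..................ooooo......
233 ............ooooo.........###....................................
236 ..............oooo.........................................oooooo
239 ................oo.....................................oo.....ooo
```

It starts to lean again, because the knuckles touch too high for the mill. A real lean of the tool is needed. The interface can't command one directly, but at the edge of the arm's reach the pose may come out tilted. I'll back off gently and test that in free space on the left.

Call:
carry_out:
  targets:
    - {"dp": [0,2,0],"yaw": 0}
    - {"dp": [0,4,0],"yaw": 0}
    - {"dp": [0,6,0],"yaw": 0}
    - {"dp": [0,8,0],"yaw": 0}
    - {"dp": [0,11,0],"yaw": 0}
    - {"dp": [0,15,0],"yaw": 0}
    - {"dp": [0,30,-30],"yaw": 0}
    - {"dp": [20,40,-85],"yaw": 0}
    - {"dp": [60,50,-130],"yaw": 0}
    - {"dp": [110,60,-160],"yaw": 0}
    - {"dp": [160,75,-190],"yaw": 0}
    - {"dp": [215,90,-215],"yaw": 0}

```text
clock: 24.4
eef_pos: [374.8, 159.0, 172.0]
tcp_rot: [3.141, 0.001, -3.072]
contact_force: [-0.0, 0.5, 0.3]
opening: 1.0
grasp_force: 0.0
```

```bash
python3 - <<'E'
from h import *
mill();to((0,300,200));print(r.sense()['qpos'])
E
```

```text
side (array([274.6, 202.6]), np.int32(1151), [260, 172, 30, 59])
top (array([280.9, 215. ]), np.int32(850), [268, 195, 27, 40])
bottle [ 507.  -167.9  228. ]
[372.2 159.1 172.8] [ 3.141e+00  1.000e-03 -3.069e+00] [ 0.1 -0.  -0.5] 24.5
dp [361.  167.4 -27.4] yaw None
[ 3.99634861e-01  3.24733509e-02  2.10420245e+00  7.78363377e-04
  1.00368451e+00 -1.24384628e+00]
```

Call:
carry_out:
  targets:
    - {"dp": [50,24,-4],"yaw": 0}
    - {"dp": [100,47,-8],"yaw": 0}
    - {"dp": [145,68,-12],"yaw": 0}
    - {"dp": [190,90,-16],"yaw": 0}
    - {"dp": [235,110,-20],"yaw": 0}
    - {"dp": [280,130,-24],"yaw": 0}
    - {"dp": [320,148,-27],"yaw": 0}
    - {"dp": [361,167,-27],"yaw": 0}
    - {"dp": [361,167,-27],"yaw": 0}
    - {"dp": [361,117,-27],"yaw": 0}
    - {"dp": [361,67,-27],"yaw": 0}
    - {"dp": [361,67,-27],"yaw": 0}

```text
clock: 26.0
eef_pos: [11.8, 197.3, 197.3]
tcp_rot: [3.141, 0.001, -3.072]
contact_force: [-0.9, 1.2, -0.2]
opening: 0.996
grasp_force: 0.0
```

```bash
python3 - <<'E'
from h import *
s=r.sense();print(s['qpos'].round(3),s['eef_pos'],s['tcp_rot'])
E
```

```text
[ 1.504e+00 -4.360e-01  2.386e+00 -1.000e-03  1.192e+00 -1.350e-01] [ 11.79740289 197.34110335 197.2721869 ] [ 3.14139577e+00  5.46085207e-04 -3.07229672e+00]
```

Still within reach and vertical. I'll press on past the folded limit by going down at the same radius.

Call:
carry_out:
  targets:
    - {"dp": [0,0,40],"yaw": 0}
    - {"dp": [0,0,80],"yaw": 0}
    - {"dp": [0,0,110],"yaw": 0}
    - {"dp": [0,-20,130],"yaw": 0}
    - {"dp": [0,-40,130],"yaw": 0}
    - {"dp": [0,-40,130],"yaw": 0}

```text
clock: 26.75
eef_pos: [14.3, 159.6, 67.6]
tcp_rot: [-3.141, 0.0, -3.072]
contact_force: [-0.3, 0.4, 0.1]
opening: 1.004
grasp_force: 0.0
```

```bash
python3 - <<'E'
from h import *
s=r.sense();print(s['qpos'].round(3),s['eef_pos'],s['tcp_rot'])
E
```

```text
[ 1.472 -0.228  2.632 -0.     0.739 -0.168] [ 14.31706479 159.59311104  67.62001857] [-3.14080400e+00  9.83018122e-06 -3.07232936e+00]
```

Call:
carry_out:
  targets:
    - {"dp": [0,-20,15],"yaw": 0}
    - {"dp": [0,-40,30],"yaw": 0}
    - {"dp": [0,-60,30],"yaw": 0}
    - {"dp": [0,-60,30],"yaw": 0}

```text
clock: 27.25
eef_pos: [23.7, 128.8, 70.4]
tcp_rot: [-3.117, -0.006, -3.072]
contact_force: [-0.9, -0.2, 0.2]
opening: 1.0
grasp_force: 0.0
```

```bash
python3 - <<'E'
from h import *
s=r.sense();print(s['qpos'].round(3),s['eef_pos'],s['tcp_rot'])
E
```

```text
[ 1.378 -0.296  2.657 -0.     0.805 -0.261] [ 23.68442549 128.81681259  70.39116363] [-3.11726532 -0.00618223 -3.07243651]
```

It does tilt: roll is off by 0.024 rad, in the direction I need. I'll push the command further and see how much lean it gives, and then whether it lasts.

Call:
carry_out:
  targets:
    - {"dp": [0,0,40],"yaw": 0}
    - {"dp": [0,0,80],"yaw": 0}
    - {"dp": [0,0,120],"yaw": 0}
    - {"dp": [0,0,120],"yaw": 0}

```text
clock: 27.75
eef_pos: [31.4, 173.0, -41.9]
tcp_rot: [-3.07, -0.018, -3.072]
contact_force: [-0.1, -0.6, -0.5]
opening: 0.999
grasp_force: 0.0
```

Call:
carry_out:
  targets:
    - {"dp": [0,30,-20],"yaw": 0}
    - {"dp": [0,60,-40],"yaw": 0}
    - {"dp": [0,100,-60],"yaw": 0}

```text
clock: 28.12
eef_pos: [24.8, 277.4, 13.3]
tcp_rot: [-3.072, -0.018, -3.072]
contact_force: [0.7, 0.9, -0.2]
opening: 0.999
grasp_force: 0.0
```

```bash
python3 - <<'E'
from h import *
s=r.sense();print(s['qpos'].round(3),s['eef_pos'],s['tcp_rot'])
E
```

```text
[ 1.469  0.214  2.43   0.01   0.569 -0.181] [ 24.79919327 277.36923985  13.28416351] [-3.07225163 -0.01763047 -3.07181032]
```

The lean persists, so it can be built up. The last joint's range limit gives exactly the lean I need: yawing past j6's limit near the mill should tilt the fingers toward -y. With tool x then along the push, two part-closed fingertips make a cradle. I'll go there with the yaw at the limit.

```bash
python3 - <<'E'
from h import *
to((240,250,100));to((450,160,60))
E
```

```text
dp [-211.2  -48.5  -87.3] yaw None
dp [-415.1 -150.1  -43.7] yaw None
```

Call:
carry_out:
  targets:
    - {"dp": [-30,0,-50],"yaw": -5}
    - {"dp": [-80,-10,-80],"yaw": -14}
    - {"dp": [-130,-25,-87],"yaw": -23}
    - {"dp": [-175,-38,-87],"yaw": -32}
    - {"dp": [-211,-48,-87],"yaw": -41}
    - {"dp": [-250,-68,-80],"yaw": -50}
    - {"dp": [-290,-88,-70],"yaw": -59}
    - {"dp": [-335,-110,-60],"yaw": -67}
    - {"dp": [-375,-130,-50],"yaw": -75}
    - {"dp": [-415,-150,-44],"yaw": -83}
    - {"dp": [-415,-150,-44],"yaw": -90}
    - {"dp": [-415,-150,-44],"yaw": -90}
  fingers: -0.3

```text
clock: 29.62
eef_pos: [450.5, 159.2, 59.0]
tcp_rot: [3.123, -0.069, -1.501]
contact_force: [0.0, -0.2, -0.3]
opening: 0.351
grasp_force: 0.0
```

```bash
cat >> h.py <<'E'
def st():
    s=r.sense();R=Ro.from_euler('xyz',s['tcp_rot']).as_matrix()
    print('q',s['qpos'].round(2),'p',s['eef_pos'].round(1),'z',R[:,2].round(3),'x',R[:,0].round(3),'op',round(s['opening'],2),s['contact_force'].round(1),s['clock'])
E
python3 -c "
from h import *
st()"
```

```text
q [ 0.38  0.34  2.03 -0.08  0.81 -2.77] p [450.5 159.2  59. ] z [-0.013 -0.07  -0.997] x [ 0.069 -0.995  0.069] op 0.35 [ 0.  -0.2 -0.3] 29.625
```

Call:
carry_out:
  targets:
    - {"dp": [0,0,0],"yaw": -10}
    - {"dp": [0,0,0],"yaw": -20}
    - {"dp": [0,0,0],"yaw": -30}
    - {"dp": [0,0,0],"yaw": -40}
    - {"dp": [0,0,0],"yaw": -40}

```text
clock: 30.25
eef_pos: [414.8, 194.2, 30.2]
tcp_rot: [3.107, -0.188, -0.869]
contact_force: [-0.3, -0.7, 0.1]
opening: 0.351
grasp_force: 0.0
```

```bash
python3 -c "
from h import *
st()"
```

```text
q [ 0.59  0.36  2.12 -0.3   0.69 -3.01] p [414.8 194.2  30.2] z [ 0.095 -0.165 -0.982] x [ 0.634 -0.75   0.187] op 0.35 [-0.3 -0.7  0.1] 30.25
```

Call:
carry_out:
  targets:
    - {"dp": [20,0,-10],"yaw": -10}
    - {"dp": [30,0,-20],"yaw": -20}
    - {"dp": [30,0,-30],"yaw": -30}
    - {"dp": [30,0,-30],"yaw": -40}
    - {"dp": [30,0,-30],"yaw": -40}

```text
clock: 30.88
eef_pos: [397.4, 177.2, -4.5]
tcp_rot: [3.022, -0.336, -0.241]
contact_force: [1.2, -0.2, 0.2]
opening: 0.35
grasp_force: 0.0
```

```bash
python3 -c "
from h import *
st()"
```

```text
q [ 0.71  0.4   2.29 -0.81  0.48 -3.01] p [397.4 177.2  -4.5] z [ 0.289 -0.194 -0.937] x [ 0.917 -0.225  0.329] op 0.35 [ 1.2 -0.2  0.2] 30.875
```

Lean is now 20°, but partly toward +x. I'll redo the yaw overrun at a negative azimuth, where the tangent steers it back toward -y.

```bash
python3 - <<'E'
from h import *
to((380,160,150));to((370,-20,200));to((330,-290,200))
E
```

```text
dp [  38.8   38.6 -146.6] yaw None
dp [  86.6  218.8 -161.5] yaw None
dp [ 110.7  487.6 -120.8] yaw None
```

Call:
carry_out:
  targets:
    - {"dp": [10,10,-50],"yaw": 8}
    - {"dp": [20,20,-100],"yaw": 17}
    - {"dp": [39,45,-147],"yaw": 26}
    - {"dp": [55,100,-152],"yaw": 35}
    - {"dp": [70,155,-157],"yaw": 44}
    - {"dp": [87,210,-161],"yaw": 53}
    - {"dp": [91,265,-155],"yaw": 62}
    - {"dp": [96,320,-147],"yaw": 70}
    - {"dp": [100,370,-139],"yaw": 75}
    - {"dp": [105,425,-130],"yaw": 75}
    - {"dp": [111,488,-121],"yaw": 75}
    - {"dp": [111,488,-121],"yaw": 75}

```text
clock: 32.38
eef_pos: [362.9, -170.2, 154.8]
tcp_rot: [-2.828, -0.281, -1.664]
contact_force: [-0.3, -0.2, -0.9]
opening: 0.348
grasp_force: 0.0
```

```bash
python3 -c "
from h import *
st()"
```

```text
q [-0.24 -0.14  2.4  -0.42  0.56 -3.01] p [ 362.9 -170.2  154.8] z [ 0.282 -0.291 -0.914] x [-0.089 -0.957  0.277] op 0.35 [-0.3 -0.2 -0.9] 32.375
```

```bash
python3 -c "
from h import *
to((300,-320,220))"
```

```text
dp [167.   40.2 -33.8] yaw None
```

Call:
carry_out:
  targets:
    - {"dp": [45,10,-10],"yaw": 0}
    - {"dp": [90,20,-20],"yaw": 0}
    - {"dp": [130,30,-28],"yaw": -8}
    - {"dp": [167,40,-34],"yaw": -16}
    - {"dp": [167,40,-34],"yaw": -20}
    - {"dp": [167,40,-34],"yaw": -20}

```text
clock: 33.12
eef_pos: [331.4, -264.6, 89.5]
tcp_rot: [-2.928, -0.459, -1.338]
contact_force: [0.6, -0.4, -0.3]
opening: 0.348
grasp_force: 0.0
```

```bash
python3 -c "
from h import *
st()"
```

```text
q [-0.53  0.04  2.51 -0.99  0.2  -3.01] p [ 331.4 -264.6   89.5] z [ 0.306 -0.372 -0.876] x [ 0.207 -0.872  0.443] op 0.35 [ 0.6 -0.4 -0.3] 33.125
```

```bash
python3 -c "
from h import *
to((330,-265,250));to((220,-360,260))"
```

```text
dp [  71.1  -29.1 -140.9] yaw None
dp [ 135.6  101.4 -147.9] yaw None
```

Call:
carry_out:
  targets:
    - {"dp": [20,-10,-45],"yaw": 10}
    - {"dp": [45,-20,-95],"yaw": 20}
    - {"dp": [71,-29,-141],"yaw": 30}
    - {"dp": [85,0,-142],"yaw": 40}
    - {"dp": [100,35,-144],"yaw": 45}
    - {"dp": [120,70,-146],"yaw": 45}
    - {"dp": [136,101,-148],"yaw": 45}
    - {"dp": [136,101,-148],"yaw": 45}

```text
clock: 34.12
eef_pos: [275.7, -302.8, 240.0]
tcp_rot: [-2.656, -0.251, -2.183]
contact_force: [0.2, 0.3, 0.0]
opening: 0.352
grasp_force: 0.0
```

```bash
python3 -c "
from h import *
st()"
```

```text
q [-0.65 -0.35  2.37 -0.34  0.65 -3.02] p [ 275.7 -302.8  240. ] z [ 0.256 -0.449 -0.856] x [-0.557 -0.792  0.249] op 0.35 [0.2 0.3 0. ] 34.125
```

Lean is about 31°, mostly toward -y, which is good. Next I shut the fingers, turn tool x along the push direction, and travel back round to the mill.

```bash
python3 -c "
from h import *
to((300,-100,250));to((330,80,250));to((400,160,220))"
```

```text
dp [-171.8   60.1  -93.3] yaw None
dp [-331.1  110.8 -166.4] yaw None
dp [-441.   102.1 -158.7] yaw None
```

Call:
carry_out:
  targets:
    - {"dp": [-45,15,-24],"yaw": -4}
    - {"dp": [-90,32,-48],"yaw": -8}
    - {"dp": [-130,46,-70],"yaw": -12}
    - {"dp": [-172,60,-93],"yaw": -16}
    - {"dp": [-212,73,-112],"yaw": -20}
    - {"dp": [-252,86,-130],"yaw": -24}
    - {"dp": [-292,98,-148],"yaw": -28}
    - {"dp": [-331,110,-166],"yaw": -32}
    - {"dp": [-370,108,-164],"yaw": -36}
    - {"dp": [-405,105,-161],"yaw": -40}
    - {"dp": [-441,102,-159],"yaw": -40}
    - {"dp": [-441,102,-159],"yaw": -40}
  fingers: -1

```text
clock: 35.62
eef_pos: [401.4, 161.8, 219.8]
tcp_rot: [-2.927, -0.504, -1.476]
contact_force: [-0.2, -0.5, 0.5]
opening: -0.001
grasp_force: 0.0
```

```bash
python3 -c "
from h import *
st();to((520,130,120));to((611,65,40));to((611,48,0))"
```

```text
q [ 0.82  0.12  2.03 -0.55  1.23 -2.22] p [401.4 161.8 219.8] z [ 0.257 -0.449 -0.856] x [ 0.083 -0.872  0.483] op -0.0 [-0.2 -0.5  0.5] 35.625
dp [-10.7 -89.4 130.1] yaw None
dp [  14.9 -149.5  251.1] yaw None
dp [  10.4 -138.7  293. ] yaw None
```

Call:
carry_out:
  targets:
    - {"dp": [-3,-30,40],"yaw": 0}
    - {"dp": [-7,-60,85],"yaw": 0}
    - {"dp": [-10,-89,130],"yaw": 0}
    - {"dp": [0,-110,170],"yaw": 0}
    - {"dp": [8,-130,212],"yaw": 0}
    - {"dp": [15,-149,250],"yaw": 0}
    - {"dp": [13,-145,270],"yaw": 0}
    - {"dp": [10,-139,293],"yaw": 0}
    - {"dp": [10,-139,293],"yaw": 0}

```text
clock: 36.75
eef_pos: [607.9, 45.5, -0.2]
tcp_rot: [-2.93, -0.504, -1.477]
contact_force: [0.3, -0.2, -0.2]
opening: -0.003
grasp_force: 0.0
```

```bash
python3 - <<'E'
from h import *
st();mill();to((611,48,-10));to((611,48,-16))
im=r.grab_frame('side').max(2)
for y in range(190,262,3): print(y,''.join('#' if v<60 else '.' for v in im[y,210:290]))
print(proj('side',[[604,62,27],[604,62,10],[604,62,0],[611,48,0]]).tolist())
E
```

```text
q [ 0.39  0.61  1.93 -0.87  0.74 -2.2 ] p [ 6.079e+02  4.550e+01 -2.000e-01] z [ 0.253 -0.451 -0.856] x [ 0.082 -0.872  0.483] op -0.0 [ 0.3 -0.2 -0.2] 36.75
side (array([274.6, 202.4]), np.int32(1163), [260, 172, 30, 59])
top (array([280.9, 215.1]), np.int32(849), [268, 195, 27, 40])
bottle [ 507.  -167.8  228. ]
[609.8  46.7   1.7] [-2.926 -0.503 -1.478] [ 0.1  0.3 -0.4] 36.85
dp [-6.7  0.8  9.7] yaw None
dp [-9.5  1.9 14.9] yaw None
190 ###############..#####..........................................................
193 ########################........................................................
196 ########################........................................................
199 #######################.........................................................
202 ##########################......................................................
205 ##########################......................................................
208 ##########################......................................................
211 ############################...................#.............
[... 744 characters left out ...]
........................................
241 ................................................................................
244 ................................................................................
247 ................................................................................
250 ................................................................................
253 ................................................................................
256 ................................................................................
259 ................................................................................
[[243.2, 213.5], [244.2, 217.8], [244.7, 220.3], [251.2, 218.3]]
```

Call:
carry_out:
  targets:
    - {"dp": [-3,1,5],"yaw": 0}
    - {"dp": [-6,1,9],"yaw": 0}
    - {"dp": [-8,2,13],"yaw": 0}
    - {"dp": [-8,2,13],"yaw": 0}

```text
clock: 37.4
eef_pos: [610.8, 46.9, -14.6]
tcp_rot: [-2.927, -0.503, -1.478]
contact_force: [-0.3, -0.1, 0.1]
opening: -0.003
grasp_force: 0.0
```

Call:
carry_out:
  targets:
    - {"dp": [-1,0,2],"yaw": 0}
    - {"dp": [-2,0,3],"yaw": 0}
    - {"dp": [-2,0,3],"yaw": 0}

```text
clock: 37.78
eef_pos: [611.7, 47.4, -17.7]
tcp_rot: [-2.926, -0.503, -1.479]
contact_force: [-0.0, -0.2, -0.2]
opening: 0.001
grasp_force: 0.0
```

Call:
carry_out:
  targets:
    - {"dp": [-1,0,2],"yaw": 0}
    - {"dp": [-2,0,3],"yaw": 0}
    - {"dp": [-2,0,3],"yaw": 0}

```text
clock: 38.15
eef_pos: [612.3, 47.8, -21.3]
tcp_rot: [-2.926, -0.503, -1.479]
contact_force: [-0.3, 0.4, 0.2]
opening: -0.001
grasp_force: 0.0
```

Call:
carry_out:
  targets:
    - {"dp": [-1,0,2],"yaw": 0}
    - {"dp": [-2,0,3],"yaw": 0}
    - {"dp": [-2,0,3],"yaw": 0}

```text
clock: 38.52
eef_pos: [612.8, 47.7, -23.4]
tcp_rot: [-2.925, -0.505, -1.48]
contact_force: [-7.1, 1.5, 16.5]
opening: -0.003
grasp_force: 8.3
```

```bash
python3 - <<'E'
from h import *
st();p=r.sense()['eef_pos']
for k in(10,50,100,150): to(p+np.array([.064,-.998,0])*k)
E
```

```text
q [ 0.39  0.65  1.92 -0.91  0.71 -2.15] p [612.8  47.7 -23.4] z [ 0.257 -0.451 -0.855] x [ 0.08  -0.872  0.484] op -0.0 [-7.1  1.5 16.5] 38.525
dp [8.7 1.3 4.7] yaw None
dp [43.7  6.5 23.3] yaw None
dp [87.5 13.  46.7] yaw None
dp [131.2  19.5  70. ] yaw None
```

Call:
carry_out:
  targets:
    - {"dp": [1.5,0.5,-2.6],"yaw": 0}
    - {"dp": [12,2,3],"yaw": 0}
    - {"dp": [22.5,3.6,8.6],"yaw": 0}
    - {"dp": [27.7,4.4,11.4],"yaw": 0}
    - {"dp": [30.3,4.8,12.8],"yaw": 0}
    - {"dp": [33,5.2,14.2],"yaw": 0}
    - {"dp": [35.6,5.6,15.6],"yaw": 0}
    - {"dp": [38.2,6,17],"yaw": 0}
    - {"dp": [40.8,6.4,18.4],"yaw": 0}
    - {"dp": [43.5,6.7,19.8],"yaw": 0}
    - {"dp": [46.1,7.1,21.2],"yaw": 0}
    - {"dp": [48.7,7.5,22.6],"yaw": 0}

```text
clock: 40.02
eef_pos: [615.4, -6.0, -22.0]
tcp_rot: [-2.926, -0.503, -1.479]
contact_force: [-0.9, 1.1, 0.5]
opening: 0.004
grasp_force: 0.6
```

```bash
python3 - <<'E'
from h import *
st();mill();ascii('side',255,310,164,240);ascii('top',255,320,188,240)
E
```

```text
q [ 0.3   0.64  1.96 -0.97  0.66 -2.17] p [615.4  -6.  -22. ] z [ 0.257 -0.449 -0.856] x [ 0.08  -0.872  0.482] op 0.0 [-0.9  1.1  0.5] 40.025
side (array([280.9, 201.6]), np.int32(1153), [267, 171, 29, 59])
top (array([287.7, 213.5]), np.int32(840), [275, 193, 26, 40])
bottle [ 507.  -167.8  228. ]
[615.3  -6.3 -22. ] [-2.926 -0.503 -1.479] [-0.5 -0.4 -0.4] 40.125
side
164 oooooooooo.o.................................ooooo.....
167 .ooooooooooo...ooo......oo.................oooooooo....
170 ...ooooooooo.........oooo......ooooo........ooooooooooo
173 ...oooooooooooo..##.ooooo.####..o........o...oooo...ooo
176 ....ooooooooo..#####.....########..oo.............ooooo
179 .ooooo...o...######################........ooo..oooo...
182 oooo.....o..#######################.........ooooooo....
185 ......oooo...######################...........oooooooo.
188 .o...ooooooo..######################......oooooooo..ooo
191 ooooooooooooo..#####################....ooooooo........
194 ........ooooo...##################........oooooo.......
197 .................#################..oo..........ooooooo
200 ...
[... 1396 characters left out ...]

212 ..........................##################..........ooooooo....
215 ..............................###########...#.........oooooo.....
218 ...................................###..#.####.....o...o.........
221 .....................................#########.......oooo........
224 ...................................##########.........oooooo...o.
227 .................................###########........ooo.......ooo
230 ................................#########............ooo.........
233 ...............................................o..............oo.
236 .......................................................oo..oooooo
239 ......................................................oooo.....o.
```

Now the mill slides upright, with its outline simply shifted about 7 px. I'll carry on.

Call:
carry_out:
  targets:
    - {"dp": [2.6,0.4,1.4],"yaw": 0}
    - {"dp": [6.1,0.9,3.3],"yaw": 0}
    - {"dp": [10.5,1.6,5.6],"yaw": 0}
    - {"dp": [14.9,2.2,7.9],"yaw": 0}
    - {"dp": [19.2,2.9,10.3],"yaw": 0}
    - {"dp": [23.6,3.5,12.6],"yaw": 0}
    - {"dp": [28,4.2,14.9],"yaw": 0}
    - {"dp": [32.3,4.8,17.3],"yaw": 0}
    - {"dp": [36.7,5.5,19.6],"yaw": 0}
    - {"dp": [41.1,6.1,21.9],"yaw": 0}
    - {"dp": [45.4,6.8,24.3],"yaw": 0}
    - {"dp": [48,7.1,25.7],"yaw": 0}

```text
clock: 41.72
eef_pos: [619.0, -61.0, -22.2]
tcp_rot: [-2.926, -0.503, -1.479]
contact_force: [-0.6, 0.2, 1.4]
opening: 0.004
grasp_force: 0.7
```

```bash
cat >> h.py <<'E'
def knob(x0):
    for n,(y0,y1) in(('top',(185,215)),('side',(160,190))):
        im=r.grab_frame(n);hs=cv2.cvtColor(im,cv2.COLOR_RGB2HSV)
        m=cv2.inRange(hs,(5,100,60),(16,240,230));b=np.argwhere(m[160:240,x0-45:x0+45])
        k=blob(im,(0,0,120),(180,70,255),(x0-12,y0,24,y1-y0))
        print(n,'knob',k[0],ray(n,*k[0],168),'mask x',b[:,1].min()+x0-45,b[:,1].max()+x0-45)
E
python3 - <<'E'
from h import *
st();mill();ascii('top',280,350,188,240);ascii('side',280,340,164,236)
E
```

```text
q [ 0.2   0.63  1.98 -1.03  0.61 -2.2 ] p [619.  -61.  -22.2] z [ 0.256 -0.449 -0.856] x [ 0.08  -0.872  0.482] op 0.0 [-0.6  0.2  1.4] 41.725
side (array([305.4, 198.8]), np.int32(1131), [293, 169, 26, 58])
top (array([313.3, 208. ]), np.int32(849), [299, 188, 29, 40])
bottle [ 507.2 -167.7  228. ]
[619.  -61.1 -22.2] [-2.926 -0.503 -1.479] [0.4 0.6 0.2] 41.825
top
188 ........................................................###.####.#..##
191 oo.........................#################...........#########.#####
194 ..........................########.ooo.#######........................
197 ..........................######..ooooo.#######.ooo...................
200 .....................o...#########....##########........ooo...........
203 .........................######################.......oooo............
206 ...........................###################.....o..oo..............
209 ................................#############.........................
212 ....................#..................######.........................
215 .....................................########.......
[... 1483 characters left out ...]
...o..#####################..oooooo....#########..
206 .........ooooo..######################..oooooooooooooooooo..
209 ...............#######################...oooooooooooooooo...
212 ...............########################.....ooooooooooooo.##
215 ...............#########################..........oooooo.###
218 ...............########################...........oooooo..##
221 ................######################.......oooooooooooooo.
224 ...................################........ooooooooooooooooo
227 ..............oooo...........................ooooooooooooooo
230 ........oooooooooooo.oooooooooo.........o.....###.oooooooooo
233 o......oooooooooooooo...ooooooooooooooooo.....###.oooooooooo
```

```bash
python3 - <<'E'
from h import *
knob(314)
knob(304)
for k in('top',317,196.5),('side',303,170): print(ray(*k,168))
E
```

```text
top knob [311.1 188. ] [638.7 -68.7 168. ] mask x 299 358
side knob [316.4 170.8] [ 622.2 -103.5  168. ] mask x 293 358
top knob [299.7 192.6] [629.6 -46.8 168. ] mask x 299 348
side knob [302.9 165.5] [634.2 -74.9 168. ] mask x 293 348
[622.  -79.8 168. ]
[622.1 -76.2 168. ]
```

The mill has drifted to (622,-79) and is near the finger's edge. I'll back off a little, recentre behind it, and turn the face about 8°.

```bash
python3 - <<'E'
from h import *
p=r.sense()['eef_pos']
to(p+[0,10,0]);to(p+[15,10,0.5]);to(p+[15,0,0.5])
E
```

```text
dp [-8.7 -1.9 -4.5] yaw None
dp [ -7.3 -16.5  -1.1] yaw None
dp [  1.4 -14.5   3.4] yaw None
```

Call:
carry_out:
  targets:
    - {"dp": [-4,-1,-2],"yaw": 0}
    - {"dp": [-8.7,-1.9,-4.5],"yaw": 0}
    - {"dp": [-8,-9,-3],"yaw": 4}
    - {"dp": [-7.3,-16.5,-1.1],"yaw": 8}
    - {"dp": [-7.3,-16.5,-1.1],"yaw": 8}

```text
clock: 42.75
eef_pos: [634.6, -50.1, -21.6]
tcp_rot: [-2.854, -0.468, -1.631]
contact_force: [-0.0, -0.4, -0.4]
opening: -0.006
grasp_force: 0.0
```

```bash
python3 - <<'E'
from h import *
st();p=r.sense()['eef_pos']
for k in(10,50,100): to(p+np.array([-.045,-.999,0])*k)
E
```

```text
q [ 0.21  0.64  1.94 -1.    0.63 -2.09] p [634.6 -50.1 -21.6] z [ 0.257 -0.449 -0.856] x [-0.054 -0.891  0.451] op -0.01 [-0.  -0.4 -0.4] 42.75
dp [8.9 1.1 4.4] yaw None
dp [44.6  5.7 21.8] yaw None
dp [89.2 11.3 43.7] yaw None
```

Call:
carry_out:
  targets:
    - {"dp": [4.5,0.6,2.2],"yaw": 0}
    - {"dp": [8,1,3.9],"yaw": 0}
    - {"dp": [10.7,1.4,5.2],"yaw": 0}
    - {"dp": [13.4,1.7,6.6],"yaw": 0}
    - {"dp": [16.9,2.1,8.3],"yaw": 0}
    - {"dp": [21.4,2.7,10.5],"yaw": 0}
    - {"dp": [25.9,3.3,12.7],"yaw": 0}
    - {"dp": [30.3,3.8,14.9],"yaw": 0}
    - {"dp": [34.8,4.4,17],"yaw": 0}
    - {"dp": [39.2,5,19.2],"yaw": 0}
    - {"dp": [43.7,5.5,21.4],"yaw": 0}
    - {"dp": [46.4,5.9,22.7],"yaw": 0}

```text
clock: 44.25
eef_pos: [631.6, -102.9, -21.7]
tcp_rot: [-2.854, -0.468, -1.632]
contact_force: [-0.2, 0.4, -0.5]
opening: -0.0
grasp_force: 0.5
```

```bash
python3 - <<'E'
from h import *
st();ascii('top',305,375,182,236);ascii('side',295,365,160,232)
E
```

```text
q [ 0.12  0.63  1.97 -1.06  0.58 -2.11] p [ 631.6 -102.9  -21.7] z [ 0.256 -0.449 -0.856] x [-0.054 -0.891  0.451] op -0.0 [-0.2  0.4 -0.5] 44.25
top
182 ...............o..............................oooo....................
185 ..............ooo.....................................................
188 ............................###########.....#####.....................
191 ........................#############################################.
194 .......................#######..ooooo########......................###
197 ......................#.######....o..########......................###
200 ......................#.#####################......................###
203 ......................#.####################......................####
206 ..........................################.........................###
209 .........................#...#.##########....o.....................###
212 .................#..............########...........................###
215 ................#.............#.########...........................###
218 .................#.......#....#########.......
[... 1504 characters left out ...]
.................#######.
205 ....................#######################...................#######.
208 ....................#######################........................##.
211 ...................#########################.............oo........##.
214 ...................#############################..oo....######....###.
217 ...................##########################################.....###.
220 ...................####################...o.################......###.
223 .....................################.oooooooo..########.ooooo....###.
226 .....ooooooooo.ooo..........######..oooooooooooooooooooooooooooo..###.
229 ..ooooooooooooooo..................ooooooooooooooooooooooooooooo..###.
```

```bash
python3 - <<'E'
from h import *
for k in('top',339,195),('side',326,169.5): print(ray(*k,168))
E
```

```text
[ 625.2 -122.1  168. ]
[ 627.3 -122.7  168. ]
```

Call:
carry_out:
  targets:
    - {"dp": [2.7,0.3,1.3],"yaw": 0}
    - {"dp": [6.2,0.8,3.1],"yaw": 0}
    - {"dp": [10.7,1.4,5.2],"yaw": 0}
    - {"dp": [15.2,1.9,7.4],"yaw": 0}
    - {"dp": [19.6,2.5,9.6],"yaw": 0}
    - {"dp": [24.1,3.1,11.8],"yaw": 0}
    - {"dp": [28.5,3.6,14],"yaw": 0}
    - {"dp": [33,4.2,16.2],"yaw": 0}
    - {"dp": [36.6,4.6,17.9],"yaw": 0}
    - {"dp": [39.2,5,19.2],"yaw": 0}
    - {"dp": [41,5.2,20.1],"yaw": 0}
    - {"dp": [41,5.2,20.1],"yaw": 0}

```text
clock: 45.85
eef_pos: [629.5, -148.7, -21.7]
tcp_rot: [-2.854, -0.468, -1.632]
contact_force: [-0.6, 0.8, 0.7]
opening: 0.001
grasp_force: 0.1
```

```bash
python3 - <<'E'
from h import *
st();ascii('top',325,385,182,240);ascii('side',315,370,160,232)
E
```

```text
q [ 0.03  0.63  1.98 -1.11  0.54 -2.14] p [ 629.5 -148.7  -21.7] z [ 0.256 -0.449 -0.856] x [-0.055 -0.891  0.451] op 0.0 [-0.6  0.8  0.7] 45.85
top
182 ...........................o................................
185 ............................##############..................
188 ............##..###.#....###########..#######...............
191 ..........########..#############..ooooo######.##..#o.......
194 .........................#########.....#############........
197 .........................###########################........
200 ........................############################........
203 ...........................##.##############...#####........
206 ...............#..................#.####.......#####........
209 ..................................#.#.###......#####........
212 .........................#.....########........######.......
215 ..............................#########.........#####.......
218 ...................##.......#..#.###............#####.......
221 ........................#.#####.................#####.......
224 .....................................
[... 1093 characters left out ...]
########....................#######..##.
199 ............o..########....................#######..##.
202 ..............#########...................#######...#..
205 ...................####...................#######...#..
208 ...................#####.................##....##...##.
211 ..................#######............o..###....##...#..
214 ..................##########........#######....###..#..
217 ...................########################...########.
220 ........................################......#######..
223 ..................oooooooo..########.ooooo....#######..
226 ...........oooooooooooooooooooooooooooooooo...#######..
229 ...............oooooooooooooooooooooooooooo...#######..
```

```bash
python3 - <<'E'
from h import *
for k in('top',362,190.7),('side',347.5,167.5): print(ray(*k,168))
print('rail end proj', proj('top',[[618,-129.5,0]]), proj('top',[[618,-138,0],[626,-168,0]]))
E
```

```text
[ 633.9 -166.8  168. ]
[ 636.3 -166.1  168. ]
rail end proj [[334.  217.7]] [[337.8 217.7]
 [351.4 214.2]]
```

The mill is in the far bay: centre about (634,-167), back edge about -138 against rail ends at -130. I'll retreat and verify.

Call:
carry_out:
  targets:
    - {"dp": [-2.7,-0.3,-1.3],"yaw": 0}
    - {"dp": [-9,-1,-4.4],"yaw": 0}
    - {"dp": [-22,-3,-11],"yaw": 0}
    - {"dp": [-45,-6,-22],"yaw": 0}
    - {"dp": [-80,-10,-39],"yaw": 0}
    - {"dp": [-120,-15,-59],"yaw": 0}
    - {"dp": [-140,-18,-100],"yaw": 0}
    - {"dp": [-160,-5,-140],"yaw": 0}
    - {"dp": [-180,10,-180],"yaw": 0}
    - {"dp": [-220,30,-190],"yaw": 0}
    - {"dp": [-260,60,-195],"yaw": 0}
    - {"dp": [-260,60,-195],"yaw": 0}

```text
clock: 47.45
eef_pos: [533.6, 169.3, 11.5]
tcp_rot: [-2.857, -0.469, -1.627]
contact_force: [-0.4, 0.2, 0.4]
opening: -0.002
grasp_force: 0.0
```

```bash
python3 - <<'E'
from h import *
st();ascii('top',325,385,182,294,2);ascii('side',315,372,160,290,3)
for n in('side','top'):
    snap(n,f'pics/{n}_end.png')
b=cv2.imread('pics/side_end.png')[:,:,::-1].copy();c=blob(b,(45,60,30),(85,255,200),(320,170,60,60));print(c,ray('side',*c[0],228))
print(proj('top',[[634,-167,0],[605,-167,0],[634,-138,0],[512,-168,0],[480.5,-168,0],[512,-136.5,0]]).tolist())
E
```

```text
q [ 0.65  0.58  1.94 -0.75  0.86 -1.93] p [533.6 169.3  11.5] z [ 0.257 -0.449 -0.856] x [-0.05  -0.891  0.452] op -0.0 [-0.4  0.2  0.4] 47.45
top
182 o..........oooooo...o.....ooooo.............................
184 .oo..o.....ooooooo.............#########....................
186 ..ooo........oooo.....o.....###############.................
188 ooo........###.####.#.....##########..#######...............
190 ..........########..##############.oooo.######.##..#.o......
192 ...........############..########..ooooo############.o......
194 .......................###########...oo#############........
196 oooooo................#..###########################........
198 ......o...............#..###########################........
200 ....................#....#####################.#####........
202 ...........................##################..#####........
204 ..................#...........#############....#####........
206 ...............#.................########......#####........
208 ...............#................#########......#####........
210 ...................................####
[... 4898 characters left out ...]
#####........######..ooo.
268 ..........................####...............######......
271 .oooo..#########.#########.......o...........#######.....
274 ...ooo.########################################...##.....
277 .......############################################.o....
280 ooo....###########################################.......
283 ooo.ooooo............................############...ooooo
286 ooo....ooooo......oooooooooooooo...ooooooooooo.....oooooo
289 oooooooooo.o.......ooooooooooooooo..ooooooo.oooooooo.....
(array([347.2, 199.7]), np.int32(345), [339, 189, 18, 23]) [ 506.8 -167.6  228. ]
[[350.8, 210.6], [351.2, 223.6], [337.7, 210.6], [352.7, 265.7], [353.1, 280.2], [338.2, 265.8]]
```

Both objects stand upright inside their bays, each with about 7 mm to spare behind the rail ends. The arm is clear, so I'm handing in.

```bash
python3 -c "
from rig import r
print(r.sense()['contact_force'].round(1), r.sign_off())"
```

```text
the job is handed in; nothing more can be done
[ 0.4 -0.1  0.3] None
```

The sauce bottle (near bay) and the pepper mill (far bay) are both upright and fully inside the stall, each about 7 mm clear of the open rail ends; the mill leaned forward in two early pushes but settled back, the arm touched nothing else in the scene, and I handed in at about 48 s of the 72 s.

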